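Park the two remotes on their rest and hook

TASK

Put the two remotes where they live: lean the grey remote on the sloping plywood rest, foot down in its ledge, back flat against the sloping plate, buttons outward and centred on it, and hang the white dimmer remote by its wire loop on the steel hook. Set them there without dropping them and leave everything else where it is; either remote may go first.

Things in the scene. Friction and masses are not known exactly. Their poses are not given: they have to be found in the camera images.
- boxes: Two stacked beech boxes, fixed, 200 (x) x 340 (y) x 200 mm high. Origin: centre of underside; front (frosted door) -x, z up. The open upper box (rim at z 200, inner floor z 135 mm) has two slots at its back (x +76, y +85 and -85 mm; 27 x 64 mm, 55 mm deep) where the remotes stand upright, either in either slot, buttons to the front; the rest is a tray. The back (+x) faces the robot
- grey_remote: Grey TV remote, 20 thick (x) x 46 wide (y) x 165 mm long (z), about 120 g. Origin: centre of its foot end; z runs along it to its top end, the buttons are on its -x face. It starts standing upright, its top 300 mm above the table
- dimmer_remote: White light-dimmer remote, body 16 thick (x) x 38 wide (y) x 120 mm long (z), 60 g, with a stiff steel wire loop (wire 4 mm) on its top end, in its y-z plane: opening 26 mm wide, 32 mm high, loop top 156 mm above the foot. Origin: centre of its foot end, z towards the loop, buttons on -x. It starts upright, the top of its body 255 mm above the table
- dimmer_loop (a point): Underside of the top of the dimmer's wire loop, the point that bears on the hook: 152 mm above the foot, 32 mm above the body's top end; axes as the dimmer's
- rest: Sloping remote rest, fixed, slab 110 x 80 x 14 mm. Origin on the table, front -x, z up. The narrow plywood back plate (34 mm wide, reaching 95 mm up the slope from the seat) leans back 30 degrees from vertical: its upward direction is (0.5, 0, 0.866). At its foot a ledge square to it, 54 mm wide, runs 26 mm out to a lip 7 mm high: a remote 20 mm thick has 6 mm play
- rest_seat (a point): Middle of the corner line where the rest's back plate meets its ledge, 36 mm above the table; axes as the rest's (not tilted)
- hook_stand: Hook stand, fixed: round beech foot of 100 mm, bent steel rod 7 mm thick. Origin on the table, -x is the way the hook points, z up. The upright is at x = +52 mm; the level arm, axis at z = 190 mm, runs from it to x = -22 mm, then the tip bends up to x = -34, z = 200 mm (axis)
- hook_seat (a point): Top of the level arm of the hook, about mid-way, 193.5 mm above the table: where a loop should hang; axes as the stand's
- stopper: Steel bottle stopper standing on its flat head in the tray of the upper box, 34 mm across, 68 mm high; origin centre of underside. Leave alone
- matchbox: Cardboard matchbox 55 x 36 x 16 mm lying in the tray of the upper box; origin centre of underside. Leave alone
- cup: Blue ceramic cup, 76 mm across, 75 mm high; origin centre of underside. Leave alone
- glasses_case: Brown glasses case 62 x 160 x 38 mm; origin centre of underside. Leave alone
- candle: Candle in an amber glass jar with cork lid, 68 mm across, 70 mm high; origin centre of underside. Leave alone
- wine: Green wine bottle, 74 mm across, 300 mm high; origin centre of underside. Leave alone
- acrylic_door (a joint): Frosted acrylic swing door of the lower box, on the boxes' front away from the robot; 0 rad = shut (as it starts), grows as it opens. Leave shut

How it is judged (in metres and radians):
At the end, for the whole second after the job is handed in: Grey remote: foot on the ledge between lip and plate, within 12 mm of centre, leaning 24-37 deg, buttons up and out, width within 10 deg of the plate's. Dimmer: hangs by its loop within 30 mm of the hook seat, within 14 deg of plumb. Both let go, grey at rest, dimmer at most swinging slightly (angle between grey_remote's own z axis and vertical between 0.42 and 0.64 rad and angle between grey_remote's own x axis and vertical above 1.9 rad and angle between the y axis of grey_remote and the y axis of rest, either way round below 0.17 rad and y of grey_remote in the frame of rest_seat between -0.012 and 0.012 m and x of grey_remote in the frame of rest_seat between -0.018 and -0.003 m and z of grey_remote in the frame of rest_seat between 0 and 0.013 m and contact force between grey_remote and rest above 0.2 N and distance between dimmer_loop and hook_seat below 0.03 m and z of dimmer_loop in the frame of hook_seat between -0.005 and 0.008 m and angle between dimmer_remote's own z axis and vertical below 0.25 rad and contact force between dimmer_remote and hook_stand above 0.1 N and linear speed of grey_remote below 0.03 m/s and linear speed of dimmer_remote below 0.15 m/s); the robot touches nothing.
It fails at once if the grey remote is dropped (falls free, faster than 0.6 m/s, out of the fingers) (linear speed of grey_remote above 0.6 m/s and contact force between grey_remote and the fingers below 0.05 N).
It fails at once if the dimmer remote is dropped (falls free, faster than 0.6 m/s, out of the fingers) (linear speed of dimmer_remote above 0.6 m/s and contact force between dimmer_remote and the fingers below 0.05 N).
It fails at once if another thing is moved by more than 25 mm (distance of any of stopper, matchbox, cup, glasses_case, candle, wine from where it was at the start of the episode above 0.025 m).
It fails at once if the acrylic door is swung open (value of joint acrylic_door above 0.25 rad).
It also fails if it takes over 72 s, if anything falls off the work surface, if the arm or the gripper's body presses on something with over 40 N, if the wrist force passes 120 N, or if a joint passes its speed limit or range.

ROBOT

A 7-joint arm with a two-finger parallel gripper is mounted at the origin on the work surface. World frame = base frame: x ahead of the robot, y to its left, z up, the work surface at z = 0. Lengths are in m, angles in degrees, forces in N, time in s.
With the tool pointing down it reaches from about 0.4 to 0.85 m from the base axis. Payload 10.4 kg.
Tool frame: the origin (TCP) lies on the centre line of the jaws, within the pads' length; the fingertips stand 14 mm ahead of it and the grasp point (between the pads) lies 5 mm behind it; z points along the fingers, y is the direction in which the jaws open and shut (so a half turn about z gives the same grasp; the last joint's range is limited). The gripper opens to 87 mm and grips with 3 to 60 N. Pads are 19 mm wide; open, the fingers measure 117 mm over their backs; the gripper's body (75 mm by 190 mm) begins 51 mm behind the grasp point.
Start: joints at [65.569, 19.034, -3.707, 83.658, 1.238, 77.344, -5.071], TCP at [0.246, -0.575, 0.237] pointing down, gripper open.
Joint ranges: [-148.97, 148.97], [-28.65, 121.19], [-84.17, 76.75], [9.2, 138.47], [-72.65, 252.65], [3.7, 117.97], [-149.18, 149.18]. Speed limits (degrees/s): [127.2, 127.2, 159.86, 159.86, 180, 180, 180].

INTERFACE

Orientations are given as a 3x3 rotation matrix whose columns are the frame's x, y, z axes.
In Python, from bench import ctrl gives the robot as it stands.
- The arm moves only by the tool servo_tool, never from a script. Its arguments are lists of equal length, an entry for each row: "offset": the shift along the tool's x, y, z in mm, a list of three; "turn": the turn about the tool's z in degrees. In form: {"offset": [[x, y, z], ...], "turn": [turn, ...]}. A call has 1 to 12 rows; each row shifts and turns the pose as measured when the row begins, along the tool's axes as they then stand; what a row does not reach is not made up. A row lasts 1/12 s, in which the tool goes at most 41.7 mm and 7.16 degrees, less where a joint would pass 70% of its speed; a pose out of reach is approached as far as the arm can. A call is refused whole if a number of a shift passes 41.7 or a number of a turn 7.16, either way. A call with a gripper value outside its range is refused whole. "claw" is the opening, from 0 (shut) to 1 (fully open), set as the call begins (left out, the last holds). The fingers move at their own pace and stop on an object; "grip_force" is the grip in N (left out, the last holds). Time passes only in rows, so rows that do not move let the fingers close. It gives the time, the measured TCP pose, the force and the opening at its end, in the units of the state.
- ctrl.get_obs(): the state, without advancing time (a new reading comes with each control period).
- ctrl.read_camera(name): name is "side" or "top"; returns the picture (400x640x3 uint8, red, green, blue); there is no depth.
- ctrl.get_calibration(name): a dict with "camera_matrix" (3x3 intrinsics, pixels), "extrinsics" (4x4, takes a point from camera to world coordinates). Camera axes: x right, y down, z forward; pixel columns grow to the right and rows downward; lengths in m; the calibration is good to about 2 mm. A picture is of the moment at which its call begins. get_calibration takes no time and is no camera call.
- ctrl.finish_job(): hands the job in, once; it reports no verdict.
Trained networks look in the newest picture that a camera, given by its name, has taken for a name from the list of things; names that differ only in an ending like _2 or _b are one class to them, and where a whole thing is asked for, a point or a joint stands for the part that bears it (a point fixed in the world has none). Each returns a list of dicts, best first, with "conf" (0 to 1); they miss things now and then, are a little off and sometimes report something else, mostly with a low value. They report only what shows in the picture. A call takes as long as a camera call.
- ctrl.cut_out(camera, label): "region" (400x640 bool, what is visible of it) and "box" ([left, top, width, height] in pixels, round what is visible of it).
- ctrl.pinpoint(camera, label): "point" ([column, row] in pixels: a listed point, or the origin of a listed thing).
The state is a dict: "time": time; "joint_positions": joint angles; "joint_vel": joint speeds; "tau": joint torques, N m; "tool_pos": TCP position; "eef_rot": TCP orientation; "ft_force": force on the tool from outside, world axes, zero at the start; "moment": the same for the moment, N m; "opening": opening from 0.0 (shut) to 1.0 (fully open).
Only numpy, scipy, OpenCV 4.12 (cv2) and the standard library are available. Lean on these libraries where they do the work, as an engineer would, in place of code of your own. Each camera call takes 0.05 s, during which the arm holds its last target.

## Working session

There is one attempt and no reset: what is moved stays moved. The work goes in short steps, Python scripts to look and compute and a tool call to move; the robot and the scene stay as the last step left them, time stands still between calls to the robot, and variables do not carry over. Pictures are saved under pics/ and viewed, and the job is handed in when it is done.

Besides the shell and the picture viewer there is one more tool, called in YAML: its name, and indented under it one key for each argument. servo_tool: Moves the arm, as the interface text tells. Its arguments: {"type":"object","properties":{"offset":{"type":"array"},"turn":{"type":"array"},"claw":{"type":"number"},"grip_force":{"type":"number"}},"required":["offset","turn"]}

```bash
ls; mkdir -p pics; python3 - <<'E'
from bench import ctrl
import cv2,numpy as np
o=ctrl.get_obs()
for k,v in o.items(): print(k,np.round(v,3).tolist())
for c in ("side","top"):
    im=ctrl.read_camera(c); cv2.imwrite(f"pics/{c}0.png",im[:,:,::-1])
    k=ctrl.get_calibration(c); print(c,np.round(k["camera_matrix"],1).tolist(),np.round(k["extrinsics"],3).tolist())
print(ctrl.get_obs()["time"])
E
```

```text
pics
time 0.0
joint_positions [65.569, 19.073, -3.706, 83.706, 1.239, 77.343, -5.073]
joint_vel [-0.005, -0.043, 0.035, 0.081, -0.041, -0.141, -0.061]
tau [-0.001, -62.325, 0.024, -38.991, -0.062, 0.04, 0.0]
tool_pos [0.245, -0.574, 0.236]
eef_rot [[0.92, 0.393, -0.001], [0.393, -0.92, 0.001], [-0.0, -0.001, -1.0]]
ft_force [0.501, -0.566, 0.722]
moment [0.014, 0.029, -0.0]
opening 1.002
side [[505.4, 0.0, 313.0], [0.0, 505.4, 198.2], [0.0, 0.0, 1.0]] [[-0.701, -0.47, 0.536, -0.118], [-0.713, 0.48, -0.512, 0.614], [-0.016, -0.741, -0.671, 1.086], [0.0, 0.0, 0.0, 1.0]]
top [[421.6, 0.0, 309.2], [0.0, 421.6, 192.2], [0.0, 0.0, 1.0]] [[0.005, -0.994, 0.108, 0.464], [-1.0, -0.004, 0.007, -0.092], [-0.006, -0.108, -0.994, 1.469], [0.0, 0.0, 0.0, 1.0]]
0.1
```

View pics/side0.png

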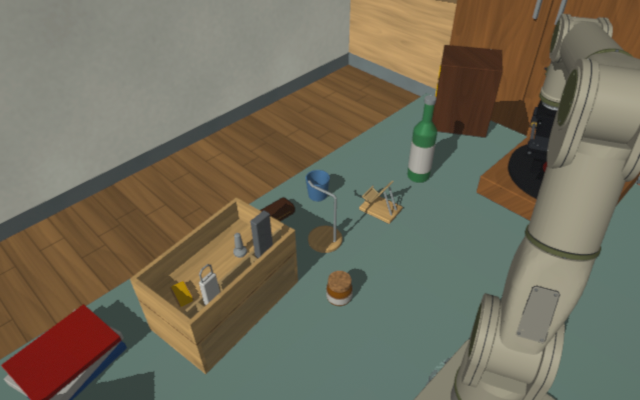

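View pics/top0.png

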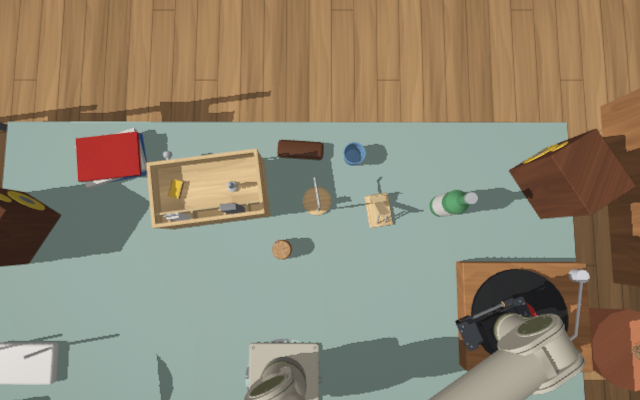

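```bash
cat > h.py <<'E'
from bench import ctrl
import cv2,numpy as np
K={c:ctrl.get_calibration(c) for c in ("side","top")}
def ray(c,px):
    M=np.array(K[c]["camera_matrix"]);E=np.array(K[c]["extrinsics"])
    d=np.linalg.inv(M)@[px[0],px[1],1]; d=E[:3,:3]@d
    return E[:3,3],d/np.linalg.norm(d)
def atz(c,px,z):
    o,d=ray(c,px); return o+d*(z-o[2])/d[2]
def tri(ps,pt):
    o1,d1=ray("side",ps);o2,d2=ray("top",pt)
    A=np.stack([d1,-d2],1); s=np.linalg.lstsq(A,o2-o1,rcond=None)[0]
    a=o1+s[0]*d1;b=o2+s[1]*d2
    return (a+b)/2,np.linalg.norm(a-b)
def proj(c,p):
    M=np.array(K[c]["camera_matrix"]);E=np.array(K[c]["extrinsics"])
    q=M@(E[:3,:3].T@(np.array(p)-E[:3,3])); return q[:2]/q[2]
E
python3 - <<'E'
from h import *
L=["boxes","grey_remote","dimmer_remote","dimmer_loop","rest","rest_seat","hook_stand","hook_seat","stopper","cup","glasses_case","candle","wine"]
for l in L:
    r={}
    for c in ("side","top"):
        q=ctrl.pinpoint(c,l); r[c]=[(np.round(x["point"],1).tolist(),round(x["conf"],2)) for x in q[:3]]
    s=""
    if r["side"] and r["top"]:
        p,e=tri(r["side"][0][0],r["top"][0][0]); s=(np.round(p,4).tolist(),round(e,4))
    print(l,r,s)
print(ctrl.get_obs()["time"])
E
```

```text
boxes {'side': [([229.1, 303.5], 0.92)], 'top': [([219.1, 192.4], 0.69)]} ([0.6172, 0.2297, 0.0015], np.float64(0.0105))
grey_remote {'side': [([266.4, 264.3], 0.59)], 'top': [([237.8, 211.4], 0.56)]} ([0.5459, 0.1415, 0.1423], np.float64(0.0001))
dimmer_remote {'side': [([212.1, 311.5], 0.9), ([323.1, 238.2], 0.34)], 'top': [([184.9, 218.1], 0.72)]} ([0.5273, 0.3127, 0.1375], np.float64(0.0089))
dimmer_loop {'side': [([208.5, 267.9], 0.9)], 'top': []} 
rest {'side': [([375.0, 209.3], 0.65), ([317.9, 189.4], 0.3), ([339.5, 297.8], 0.21)], 'top': [([376.2, 206.6], 0.94), ([438.7, 204.6], 0.38)]} ([0.5745, -0.3158, -0.0014], np.float64(0.002))
rest_seat {'side': [([373.1, 195.0], 0.85)], 'top': [([376.2, 201.3], 0.7)]} ([0.5856, -0.3093, 0.0559], np.float64(0.0043))
hook_stand {'side': [([318.8, 238.7], 0.75)], 'top': [([315.9, 196.5], 0.9)]} ([0.6099, -0.1045, -0.0014], np.float64(0.0041))
hook_seat {'side': [], 'top': [([315.9, 189.8], 0.71), ([357.3, 155.3], 0.37)]} 
stopper {'side': [([237.7, 252.6], 0.78)], 'top': [([231.4, 184.9], 0.55)]} ([0.6305, 0.1646, 0.1367], np.float64(0.0007))
cup {'side': [], 'top': [([351.4, 154.3], 0.93)]} 
glasses_case {'side': [], 'top': [([301.9, 147.5], 0.71)]} 
candle {'side': [([337.5, 299.1], 0.7)], 'top': [([281.0, 248.8], 0.7)]} ([0.4255, 0.0142, -0.005], np.float64(0.0012))
wine {'side': [([419.0, 174.9], 0.81), ([206.3, 265.4], 0.44)], 'top': [([434.8, 206.4], 0.8)]} ([0.5686, -0.5177, 0.022], np.float64(0.0125))
1.4
```

The side view shows the box at about (215,280), with the grey remote at (262,232) and the dimmer at (209,287). The hook rod is at (335,210), the rest at (381,203) and the wine bottle at (423,145). I'll zoom in to get the yaws.

```bash
python3 - <<'E'
import cv2,numpy as np
s=cv2.imread("pics/side0.png");t=cv2.imread("pics/top0.png")
def cr(im,x,y,w,h,f,n): cv2.imwrite(n,cv2.resize(im[y:y+h,x:x+w],None,fx=f,fy=f,interpolation=cv2.INTER_CUBIC))
cr(t,140,140,135,95,5,"pics/t_box.png")
cr(t,290,165,130,75,6,"pics/t_rh.png")
cr(s,295,160,120,95,6,"pics/s_rh.png")
cr(s,130,190,180,140,4,"pics/s_box.png")
E
```

```text
(no output)
```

View pics/t_box.png

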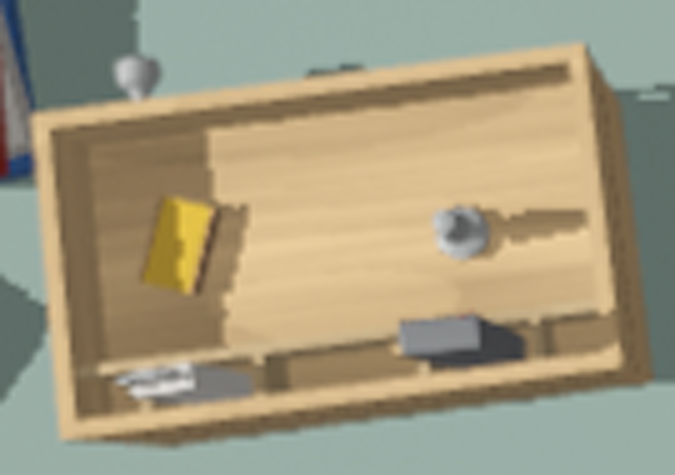

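View pics/t_rh.png

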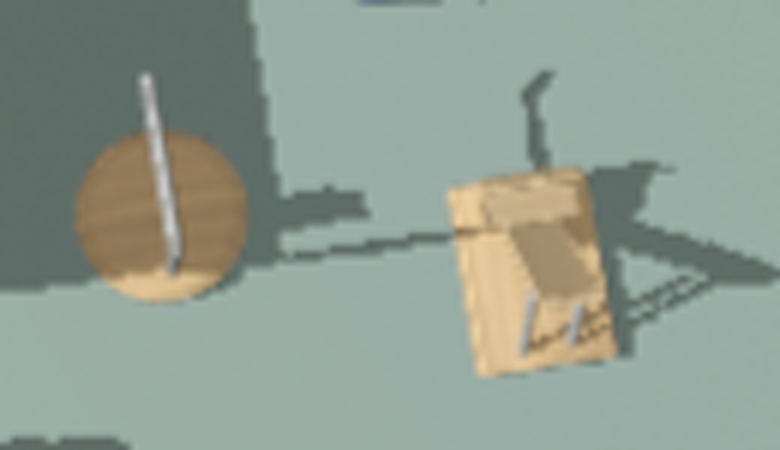

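View pics/s_rh.png

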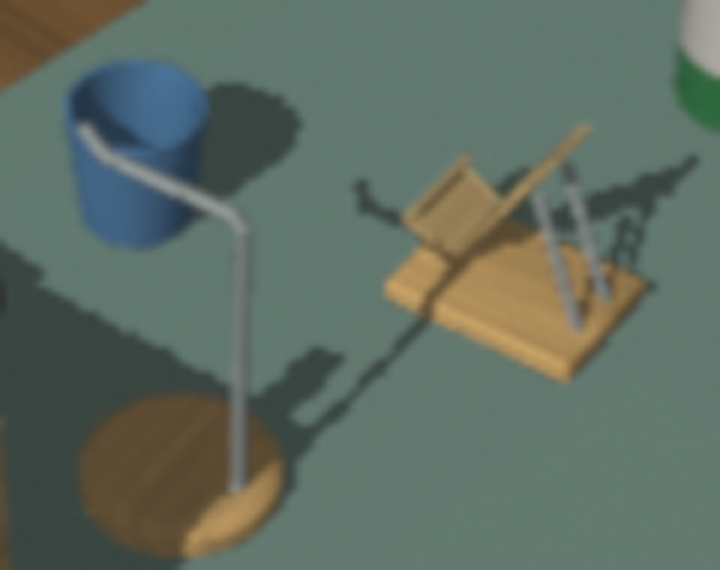

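View pics/s_box.png

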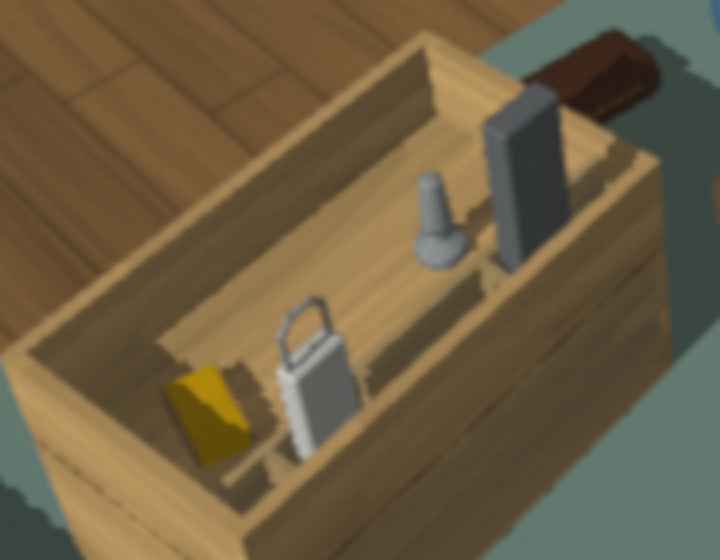

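```bash
cat > fit.py <<'E'
from h import *
from scipy.optimize import least_squares
def C(pts,x0,y0,f): return [((p[0]+.5)/f-.5+x0,(p[1]+.5)/f-.5+y0) for p in pts]
T=lambda p,b: C(p,140,140,5) if b=="box" else C(p,290,165,6)
S=lambda p,b: C(p,130,190,4) if b=="box" else C(p,295,160,6)
def fit(name,top,side,x0):
    def res(q,full=False):
        c,s=np.cos(q[2]),np.sin(q[2]);R=np.array([[c,-s,0],[s,c,0],[0,0,1]])
        r=[]
        for cam,l in(("top",top),("side",side)):
            for P,px in l: r.append(proj(cam,R@np.array(P)/1000+[q[0],q[1],0])-px)
        return np.concatenate(r)
    s=least_squares(res,x0,loss="soft_l1")
    print(name,np.round(s.x[:2],4),"yaw",np.round(np.degrees(s.x[2]),2));print(np.round(res(s.x).reshape(-1,2),1).tolist())
    return s.x
if __name__=="__main__":
    y=np.pi
    # box corners; box +x toward robot, +y -> world -y
    P=[(-100,-170,200),(-100,170,200),(100,170,200),(100,-170,200)]
    fit("box",list(zip(P,T([(33,113),(585,45),(622,365),(65,438)],"box"))),list(zip(P,S([(3,352),(425,32),(660,160),(243,542)],"box"))),[.6,.23,y])
    P=[(-55,-40,14),(-55,40,14),(55,40,14),(55,-40,14)]
    fit("rest",list(zip(P,T([(447,188),(583,168),(618,355),(480,376)],"rh"))),list(zip([P[3],P[2]],S([(568,365),(655,280)],"rh"))),[.58,-.31,y])
    P=[(-34,0,200),(52,0,190),(-22,0,190)]
    fit("hook",list(zip(P,T([(146,79),(173,263),(148,101)],"rh"))),list(zip(P+[(52,0,12)],S([(88,130),(240,222),(110,157),(238,490)],"rh"))),[.6,-.1,y])
    # grey top face
    P=[(-10,-23,300),(-10,23,300),(10,23,300),(10,-23,300)]
    fit("grey",list(zip(P,T([(400,322),(478,316),(480,350),(400,354)],"box"))),list(zip(P,S([(486,125),(534,86),(559,97),(510,140)],"box"))),[.55,.14,y])
    P=[(-8,-19,255),(-8,19,255),(8,19,255),(8,-19,255)]
    fit("dimmer",[],list(zip(P,S([(279,366),(335,333),(344,343),(290,376)],"box"))),[.53,.31,y])
E
python3 fit.py
```

```text
box [0.6151 0.2319] yaw 187.69
[[0.5, 0.1], [0.5, -0.6], [0.7, 0.1], [-0.1, 0.1], [-0.8, 1.2], [0.1, -0.4], [0.2, 0.4], [-0.3, -0.1]]
rest [ 0.5614 -0.322 ] yaw 189.4
[[0.3, 0.1], [0.3, -0.2], [0.2, 0.0], [0.3, 0.2], [0.1, 1.0], [-1.5, 0.3]]
hook [ 0.6116 -0.1058] yaw 189.07
[[0.9, 0.2], [0.7, -2.3], [1.1, 0.8], [-0.6, 0.5], [0.2, 0.2], [-0.7, 0.5], [-0.3, 1.4]]
grey [0.5487 0.142 ] yaw 186.64
[[-0.4, 0.2], [0.4, -0.4], [0.7, -0.1], [0.2, 0.9], [-1.7, 0.5], [0.5, -1.1], [0.7, -0.1], [-1.2, 0.7]]
dimmer [0.5252 0.3091] yaw 177.33
[[-1.4, -0.3], [-0.1, -1.7], [1.9, 0.2], [0.0, 1.7]]
```

```bash
python3 - <<'E'
import cv2,numpy as np
s=cv2.imread("pics/side0.png");t=cv2.imread("pics/top0.png")
a=cv2.resize(s[258:310,190:230],None,fx=9,fy=9,interpolation=cv2.INTER_CUBIC)
b=cv2.resize(t[205:232,155:200],None,fx=8,fy=8,interpolation=cv2.INTER_CUBIC)
c=np.zeros((468,740,3),np.uint8);c[:468,:360]=a;c[:216,370:730]=b
d=cv2.resize(t[195:222,210:255],None,fx=8,fy=8,interpolation=cv2.INTER_CUBIC);c[230:446,370:730]=d
cv2.imwrite("pics/zoom.png",c)
E
```

```text
(no output)
```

View pics/zoom.png

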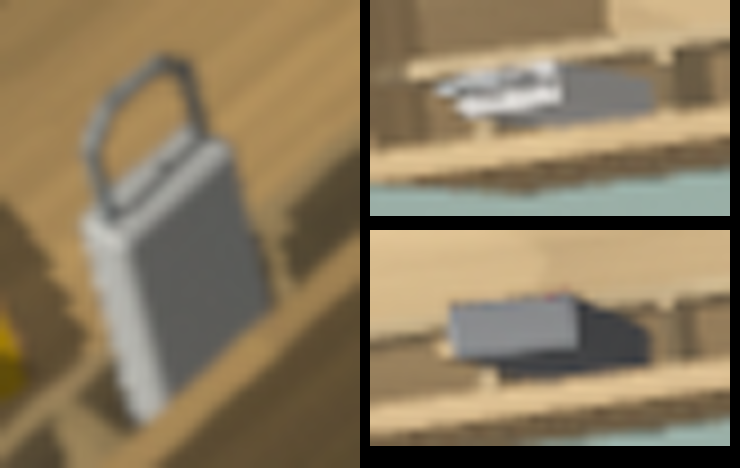

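```bash
python3 - <<'E'
from fit import *
y=np.radians(187)
P=[(-8,-19,255),(-8,19,255),(8,19,255),(8,-19,255)]
side=C([(85,218),(190,125),(232,150),(130,240)],190,258,9)
top=C([(556-370,65),(560-370,107),(465-370,115)],155,205,8)
q=fit("dim both",list(zip(P[1:],top)),list(zip(P,side)),[.525,.309,y])
q=fit("dim side",[],list(zip(P,side)),[.525,.309,y])
P=[(-10,-23,300),(-10,23,300),(10,23,300),(10,-23,300)]
tg=C([(450-370,305-230),(572-370,297-230),(578-370,345-230),(457-370,357-230)],210,195,8)
fit("grey top",list(zip(P,tg)),[],[.55,.14,y])
# loop top check
for q in ([.525,.309],):
  print(proj("side",[*q,.289]))
E
```

```text
dim both [0.5257 0.3101] yaw 188.93
[[0.8, -0.7], [1.0, -0.5], [-0.2, 0.5], [-1.0, 0.6], [0.3, -0.6], [1.1, 0.1], [-0.6, 1.8]]
dim side [0.5266 0.3092] yaw 190.99
[[-0.8, 0.4], [0.1, -1.1], [1.0, -0.6], [-0.2, 1.4]]
grey top [0.5495 0.1425] yaw 185.47
[[-0.5, -0.2], [0.8, -0.7], [0.5, 0.4], [-0.8, 0.4]]
[205.30467646 267.71123925]
```

Measured poses:

| Thing | x, y (m) | Yaw |
|---|---|---|
| Grey remote | (0.549, 0.142) | 187° |
| Dimmer | (0.526, 0.310) | 189° |
| Rest | (0.561, -0.322) | 189.4° |
| Hook stand | (0.612, -0.106) | 189° |

These agree with the slot positions predicted from the box pose. Now I'll move above the grey remote.

servo_tool:
  offset:
    - [0, 0, -40]
    - [0, 0, -40]
    - [0, 0, -40]
    - [20, -33, 0]
    - [20, -33, 0]
    - [20, -33, 0]
    - [20, -33, 0]
    - [20, -33, 0]
    - [20, -33, 0]
    - [20, -33, 0]
    - [20, -33, 0]
    - [20, -33, 0]
  turn: [5.2, 5.2, 5.2, 0, 0, 0, 0, 0, 0, 0, 0, 0]
  claw: 1.0
  grip_force: 10

```text
time: 2.4
tool_pos: [0.3906, -0.2539, 0.3625]
eef_rot: [[0.995, 0.101, 0.001], [0.101, -0.995, -0.006], [0.0, 0.006, -1.0]]
ft_force: [1.3, -0.1, 0.5]
opening: 1.001
```

servo_tool:
  offset:
    - [18, -34, 0]
    - [18, -34, 0]
    - [18, -34, 0]
    - [18, -34, 0]
    - [18, -34, 0]
    - [18, -34, 0]
    - [18, -34, 0]
    - [18, -34, 0]
    - [18, -34, 0]
    - [18, -34, 0]
    - [0, 0, 0]
    - [0, 0, 0]
  turn: [-1.2, 0, 0, 0, 0, 0, 0, 0, 0, 0, 0, 0]

```text
time: 3.4
tool_pos: [0.531, 0.1343, 0.3624]
eef_rot: [[0.991, 0.132, 0.008], [0.132, -0.991, -0.006], [0.007, 0.007, -1.0]]
ft_force: [-0.3, -1.4, 0.3]
opening: 0.997
```

```bash
cat >> h.py <<'E'
def to(target,yaw=None):
    o=ctrl.get_obs();R=np.array(o["eef_rot"]);p=np.array(o["tool_pos"])
    d=R.T@(np.array(target)-p)*1000
    a=np.degrees(np.arctan2(R[1,0],R[0,0]))
    print("t",round(float(o["time"]),2),"pos",np.round(p,4),"toolx ang",round(a,2),"open",round(float(o["opening"]),3),"F",np.round(o["ft_force"],2),"need",np.round(d,1),"turn",None if yaw is None else round(a-yaw,2))
def snap(n):
    ims=[ctrl.read_camera("side"),ctrl.read_camera("top")]
    for c,i in zip(("side","top"),ims): cv2.imwrite(f"pics/{c}_{n}.png",i[:,:,::-1])
    return ims
def zoom(n,cam,x,y,w,h,f):
    im=cv2.imread(f"pics/{cam}_{n}.png"); cv2.imwrite(f"pics/{cam}_{n}_z{x}_{y}.png",cv2.resize(im[y:y+h,x:x+w],None,fx=f,fy=f,interpolation=cv2.INTER_CUBIC))
E
python3 - <<'E'
from h import *
to([.549,.142,.26],7.2)
E
```

```text
t 3.4 pos [0.531  0.1343 0.3624] toolx ang 7.61 open 0.997 F [-0.3  -1.37  0.28] need [ 18.1  -5.9 102.5] turn 0.41
```

servo_tool:
  offset:
    - [18, -6, 0]
    - [1, 0, 0]
    - [0, 0, 25]
    - [0, 0, 25]
    - [0, 0, 25]
    - [0, 0, 20]
    - [0, 0, 5]
    - [0, 0, 0]
  turn: [0.4, 0, 0, 0, 0, 0, 0, 0]

```text
time: 4.07
tool_pos: [0.5503, 0.1376, 0.2607]
eef_rot: [[0.993, 0.121, 0.011], [0.121, -0.993, -0.007], [0.01, 0.009, -1.0]]
ft_force: [-0.6, 1.3, 0.8]
opening: 1.004
```

```bash
python3 - <<'E'
from h import *
to([.549,.142,.26],7.2)
snap("g1"); zoom("g1","side",200,160,130,110,6); zoom("g1","top",180,150,110,80,7)
E
```

```text
t 4.07 pos [0.5503 0.1376 0.2607] toolx ang 6.95 open 1.004 F [-0.65  1.31  0.78] need [-0.7 -4.6  0.7] turn -0.25
```

View pics/side_g1_z200_160.png

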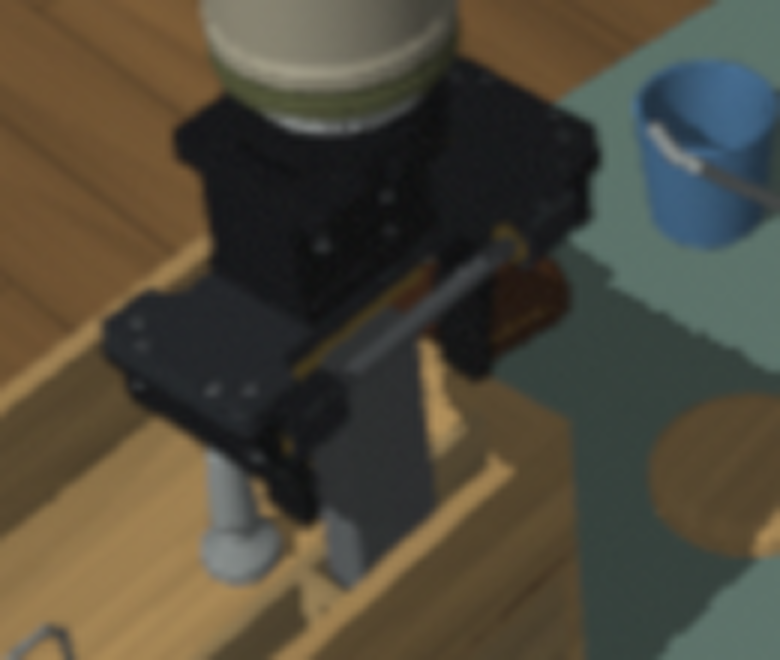

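View pics/top_g1_z180_150.png

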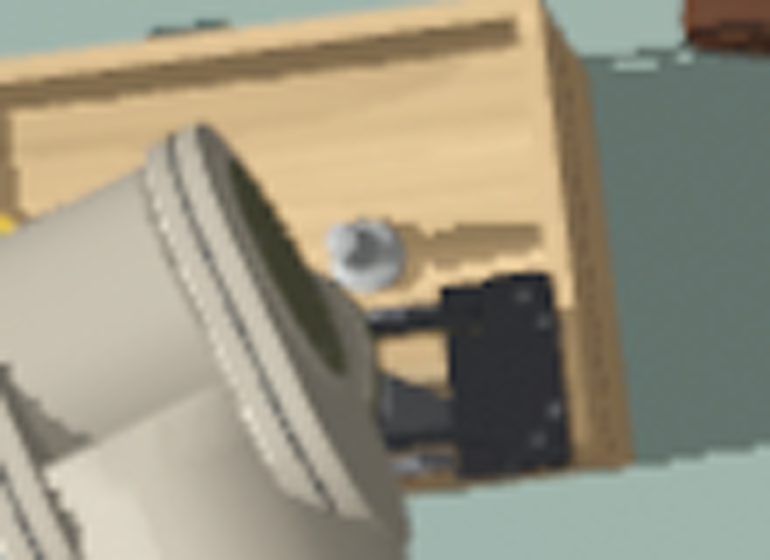

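The remote stands between the fingers. In the zoomed side view the fingers are at about (290,480) and (470,330), and the remote is between them at (380,450). I'll centre, close and lift.

servo_tool:
  offset:
    - [-1, -4.5, 0.5]
    - [0, 0, 0]
  turn: [0, 0]

```text
time: 4.33
tool_pos: [0.5502, 0.1427, 0.2644]
eef_rot: [[0.993, 0.12, 0.017], [0.12, -0.993, -0.006], [0.016, 0.008, -1.0]]
ft_force: [0.6, 0.2, -0.1]
opening: 1.002
```

servo_tool:
  offset:
    - [0, 0, 0]
    - [0, 0, 0]
    - [0, 0, 0]
    - [0, 0, 0]
    - [0, 0, 0]
    - [0, 0, 0]
    - [0, 0, 0]
    - [0, 0, 0]
  turn: [0, 0, 0, 0, 0, 0, 0, 0]
  claw: 0.0
  grip_force: 12

```text
time: 5.0
tool_pos: [0.5512, 0.1438, 0.2675]
eef_rot: [[0.992, 0.121, 0.021], [0.121, -0.993, -0.005], [0.02, 0.008, -1.0]]
ft_force: [-0.2, -0.2, 0.9]
opening: 0.533
```

servo_tool:
  offset:
    - [0, 0, -15]
    - [0, 0, -25]
    - [0, 0, -25]
    - [0, 0, -25]
    - [0, 0, -25]
    - [0, 0, -10]
    - [0, 0, 0]
  turn: [0, 0, 0, 0, 0, 0, 0]

```text
time: 5.58
tool_pos: [0.5476, 0.1434, 0.3941]
eef_rot: [[0.993, 0.121, 0.015], [0.121, -0.993, -0.006], [0.014, 0.008, -1.0]]
ft_force: [0.0, -0.4, -1.6]
opening: 0.527
```

```bash
python3 - <<'E'
from h import *
to([.549,.142,.4],7.2)
snap("g2"); zoom("g2","side",200,130,130,110,6)
E
```

```text
t 5.58 pos [0.5476 0.1434 0.3941] toolx ang 6.94 open 0.527 F [ 0.   -0.42 -1.55] need [ 1.3  1.6 -5.9] turn -0.26
```

View pics/side_g2_z200_130.png

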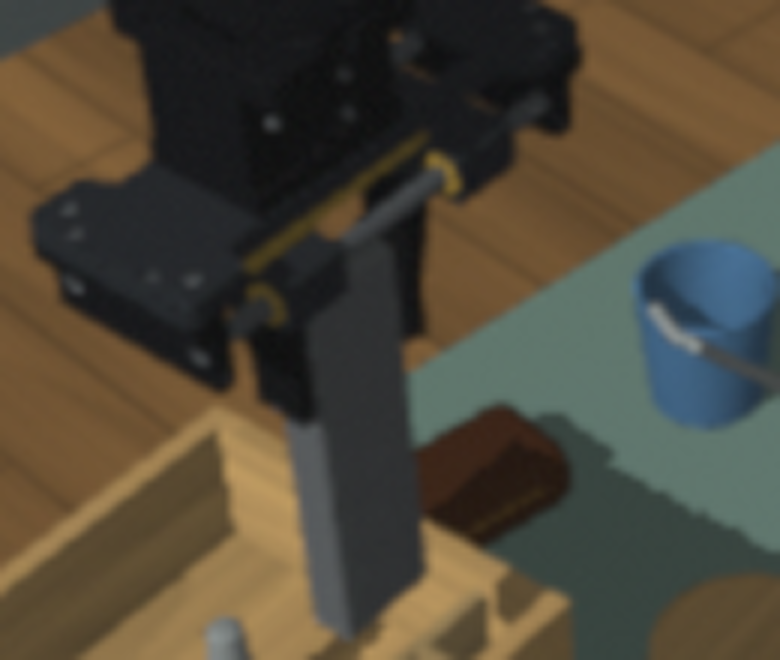

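```bash
python3 - <<'E'
from fit import *
z=.2616*1000
P=[(-10,-23,z),(10,-23,z),(10,23,z)]
px=C([(315,612),(350,638),(424,580)],200,130,6)
fit("foot",[],list(zip(P,px)),[.55,.14,np.radians(187)])
# rest seat position, target
y=np.radians(189.4)
c,s=np.cos(y),np.sin(y)
print("rest x axis",c,s)
E
python3 - <<'E'
import cv2
for n in ("side","top"):
    im=cv2.imread(f"pics/{n}0.png")
    x,y,w,h=(350,165,65,65) if n=="side" else (350,180,60,55)
    cv2.imwrite(f"pics/rest_{n}.png",cv2.resize(im[y:y+h,x:x+w],None,fx=9,fy=9,interpolation=cv2.INTER_CUBIC))
E
```

```text
foot [0.5504 0.1391] yaw 184.12
[[-0.6, 0.5], [-0.3, 0.3], [1.7, -1.1]]
rest x axis -0.9865721616069695 -0.16332596224162213
```

View pics/rest_side.png

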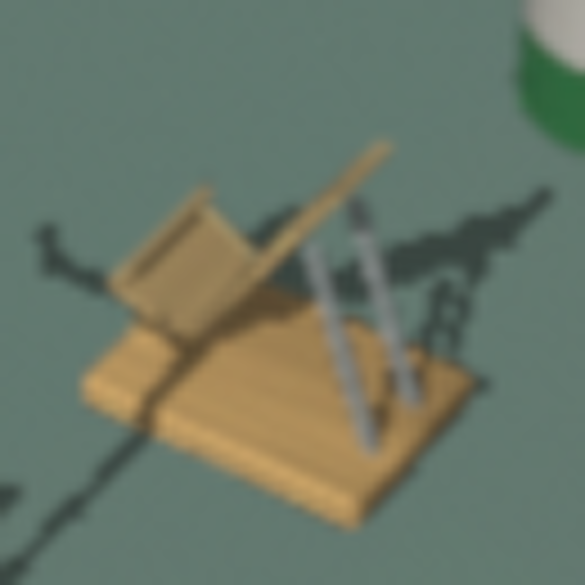

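View pics/rest_top.png

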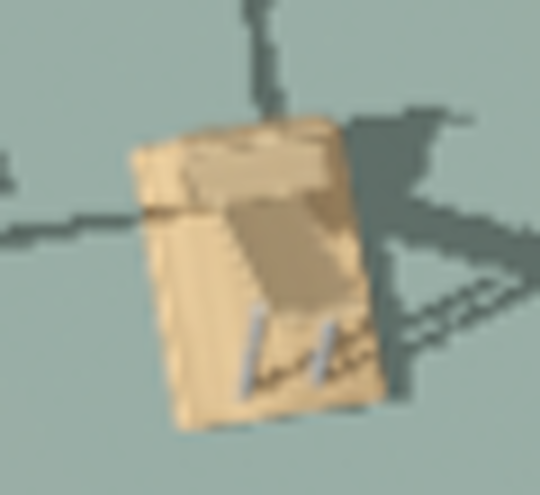

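```bash
python3 - <<'E'
from fit import *
print(atz("top",(376.2,201.3),.036),atz("side",(373.1,195),.036))
u=np.array([.5,0,.866])*1000;o=np.array([-.866,0,.5])*1000
def pt(d,h,y): return (o*d+u*h)/1000*1+np.array([0,y,36.])
A=[((0,0,-17),(228,208)),((0,0,17),(312,198)),((0,95,-17),(270,312)),((0,95,17),(355,293)),((0,0,27),(332,192))]
B=[((0,0,-27),(190,335)),((0,0,27),(262,255)),((26,7,-27),(114,274)),((26,7,27),(205,190)),((0,95,17),(385,147))]
top=[(pt(*a),C([p],350,180,9)[0]) for a,p in A]
side=[(pt(*a),C([p],350,165,9)[0]) for a,p in B]
fit("seat both",top,side,[.585,-.31,np.radians(189.4)])
fit("seat side",[],side,[.585,-.31,np.radians(189.4)])
fit("seat top",top,[],[.585,-.31,np.radians(189.4)])
E
```

```text
[ 0.5890566  -0.31097909  0.036     ] [ 0.59756534 -0.32856564  0.036     ]
seat both [ 0.5888 -0.3204] yaw 186.24
[[-0.9, -0.8], [-0.3, -0.7], [-0.0, 0.2], [1.1, 1.2], [0.4, -0.3], [-2.1, 0.5], [-0.2, 0.1], [1.6, 0.0], [1.4, 0.3], [-0.4, -0.3]]
seat side [ 0.5891 -0.3208] yaw 187.95
[[-1.9, 0.5], [-0.5, -0.1], [1.7, 0.1], [1.1, 0.2], [-0.3, -0.7]]
seat top [ 0.5885 -0.3206] yaw 184.98
[[-0.8, -0.8], [-0.2, -0.5], [-0.3, 0.2], [0.9, 1.5], [0.5, -0.1]]
```

servo_tool:
  offset:
    - [0, 15, -6]
    - [-1.5, 35, 0]
    - [-1.5, 35, 0]
    - [-1.5, 35, 0]
    - [-1.5, 35, 0]
    - [-1.5, 35, 0]
    - [-1.5, 35, 0]
    - [-1.5, 35, 0]
    - [-1.5, 35, 0]
    - [-1.5, 35, 0]
    - [-1.5, 35, 0]
    - [-1.5, 35, 0]
  turn: [-1.5, 0, 0, 0, 0, 0, 0, 0, 0, 0, 0, 0]

```text
time: 6.68
tool_pos: [0.5875, -0.2628, 0.3752]
eef_rot: [[0.986, 0.167, -0.017], [0.167, -0.986, -0.002], [-0.017, -0.001, -1.0]]
ft_force: [1.3, -0.6, -0.8]
opening: 0.528
```

servo_tool:
  offset:
    - [-1.5, 35, 0]
    - [-1.5, 15, 0]
    - [0, 0, 0]
    - [0, 0, 0]
  turn: [0, 0, 0, 0]

```text
time: 7.02
tool_pos: [0.5893, -0.3251, 0.3629]
eef_rot: [[0.987, 0.156, -0.032], [0.156, -0.988, 0.0], [-0.032, -0.005, -0.999]]
ft_force: [-0.3, 0.8, -0.6]
opening: 0.526
```

```bash
python3 - <<'E'
from h import *
to([.598,-.318,.25],8.5)
E
```

```text
t 7.02 pos [ 0.5893 -0.3251  0.3629] toolx ang 8.96 open 0.526 F [-0.28  0.77 -0.62] need [ 13.3  -5.1 112.6] turn 0.46
```

servo_tool:
  offset:
    - [7, -3, 10]
    - [6, -2, 20]
    - [0, 0, 20]
    - [0, 0, 20]
    - [0, 0, 10]
    - [0, 0, 0]
  turn: [0.4, 0, 0, 0, 0, 0]

```text
time: 7.52
tool_pos: [0.6011, -0.3062, 0.2732]
eef_rot: [[0.987, 0.157, -0.035], [0.157, -0.988, 0.005], [-0.033, -0.011, -0.999]]
ft_force: [-0.5, 0.4, -0.8]
opening: 0.522
```

```bash
python3 - <<'E'
from h import *
to([.598,-.318,.2],8.5)
snap("g3"); zoom("g3","side",340,110,100,110,6);zoom("g3","top",330,160,110,80,7)
E
```

```text
t 7.52 pos [ 0.6011 -0.3062  0.2732] toolx ang 9.06 open 0.522 F [-0.51  0.41 -0.77] need [-2.5 11.9 73.2] turn 0.56
```

View pics/side_g3_z340_110.png

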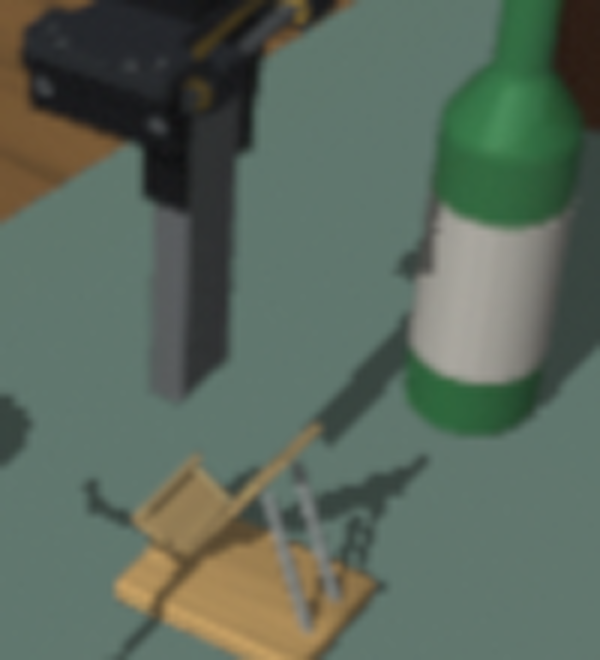

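View pics/top_g3_z330_160.png

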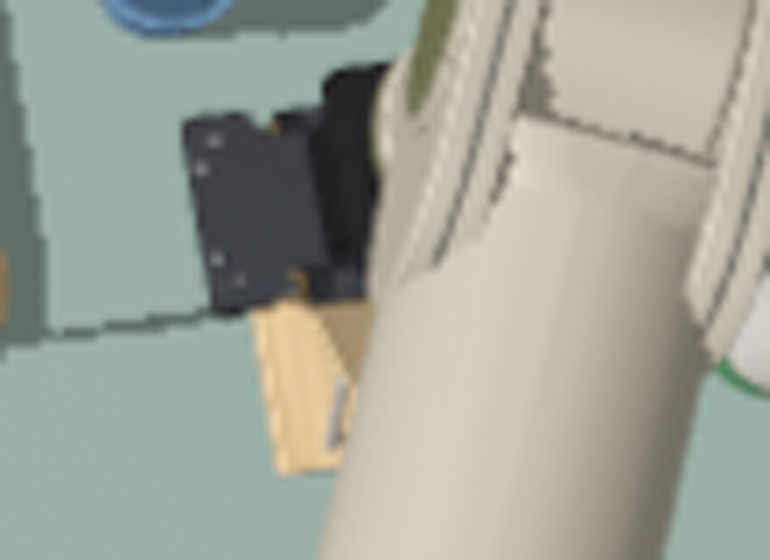

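```bash
python3 - <<'E'
from fit import *
z=140.7
P=[(-10,-23,z),(10,-23,z),(10,23,z)]
px=C([(150,392),(180,403),(227,358)],340,110,6)
fit("foot",[],list(zip(P,px)),[.6,-.31,np.radians(189)])
print(np.round(ctrl.get_obs()["joint_positions"],1))
for p in ([.569,-.518,.3],): print(proj("side",p),proj("top",p))
E
```

```text
foot [ 0.5976 -0.3082] yaw 190.87
[[-0.6, -0.1], [0.3, 0.5], [0.2, -0.3]]
[ 41.5  28.7 -28.5  68.3  13.5  88.  -65.9]
[428.61491562 101.27112702] [465.37261741 200.57828861]
```

View pics/side_g3.png

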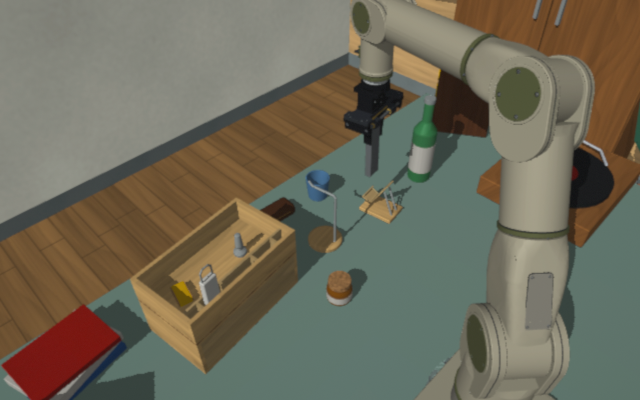

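View pics/top_g3.png

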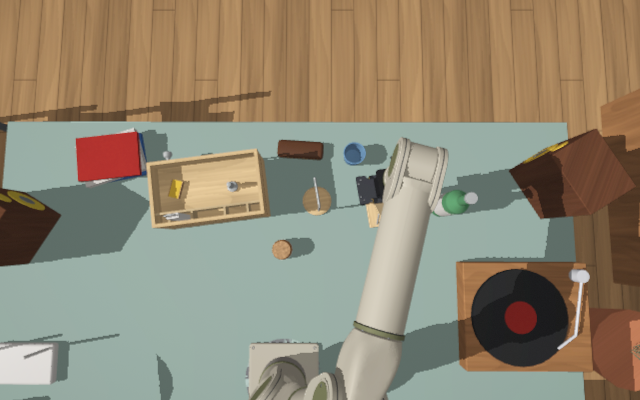

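servo_tool:
  offset:
    - [-2, 5, 0]
    - [-2, 4, 0]
    - [0, 0, 10]
    - [0.5, 0, 12]
    - [0.5, 0, 12]
    - [0.5, 0, 12]
    - [0.5, 0, 12]
    - [0, 0, 6]
    - [0, 0, 0]
  turn: [0.5, 0, 0, 0, 0, 0, 0, 0, 0]

```text
time: 8.37
tool_pos: [0.6002, -0.3173, 0.2088]
eef_rot: [[0.989, 0.146, -0.027], [0.146, -0.989, 0.002], [-0.026, -0.006, -1.0]]
ft_force: [0.5, 0.5, -0.7]
opening: 0.526
```

```bash
cat >> h.py <<'E'
def footpred(L=.1325):
    o=ctrl.get_obs();R=np.array(o["eef_rot"]);p=np.array(o["tool_pos"])
    f=p+R[:,2]*L; y=np.radians(188.5);Rr=np.array([[np.cos(y),-np.sin(y),0],[np.sin(y),np.cos(y),0],[0,0,1]])
    print("foot pred",np.round(f,4),"in seat frame mm",np.round(Rr.T@(f-[.589,-.319,.036])*1000,1), "toolz",np.round(R[:,2],3))
E
python3 - <<'E'
from h import *
to([.598,-.318,.2],8.5);footpred()
snap("g4"); zoom("g4","side",340,110,100,110,6)
E
```

```text
t 8.37 pos [ 0.6002 -0.3173  0.2088] toolx ang 8.42 open 0.526 F [ 0.48  0.49 -0.72] need [-2.1  0.4  8.9] turn -0.08
foot pred [ 0.5967 -0.317   0.0764] in seat frame mm [-7.9 -0.8 40.4] toolz [-0.027  0.002 -1.   ]
```

View pics/side_g4_z340_110.png

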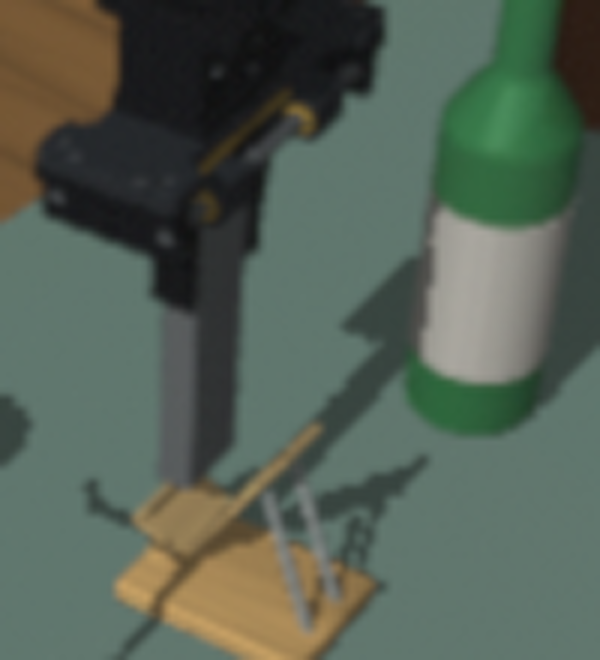

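```bash
python3 - <<'E'
from fit import *
z=76.4
P=[(-10,-23,z),(10,-23,z),(10,23,z)]
px=C([(160,478),(190,487),(236,441)],340,110,6)
q=fit("foot",[],list(zip(P,px)),[.6,-.31,np.radians(189)])
y=np.radians(188.5);Rr=np.array([[np.cos(y),-np.sin(y)],[np.sin(y),np.cos(y)]])
print(Rr.T@(q[:2]-[.589,-.319])*1000)
E
```

```text
foot [ 0.5985 -0.3227] yaw 191.3
[[-0.4, -0.4], [0.4, 0.5], [0.1, -0.1]]
[-8.89041839  5.04142918]
```

servo_tool:
  offset:
    - [-2, -1, 4]
    - [0, 0, 6]
    - [0, 0, 6]
    - [0, 0, 5]
    - [0, 0, 2]
    - [0, 0, 0]
  turn: [0, 0, 0, 0, 0, 0]

```text
time: 8.97
tool_pos: [0.5989, -0.3168, 0.1876]
eef_rot: [[0.989, 0.146, -0.022], [0.146, -0.989, -0.001], [-0.022, -0.003, -1.0]]
ft_force: [-0.6, -1.2, -1.1]
opening: 0.529
```

```bash
python3 - <<'E'
from h import *
to([.595,-.318,.2],8.5);footpred()
snap("g5"); zoom("g5","side",340,150,90,90,8)
E
```

```text
t 8.97 pos [ 0.5989 -0.3168  0.1876] toolx ang 8.42 open 0.529 F [-0.6  -1.15 -1.14] need [ -4.3   0.6 -12.3] turn -0.08
foot pred [ 0.596  -0.3169  0.0551] in seat frame mm [-7.2 -1.1 19.1] toolz [-0.022 -0.001 -1.   ]
```

View pics/side_g5_z340_150.png

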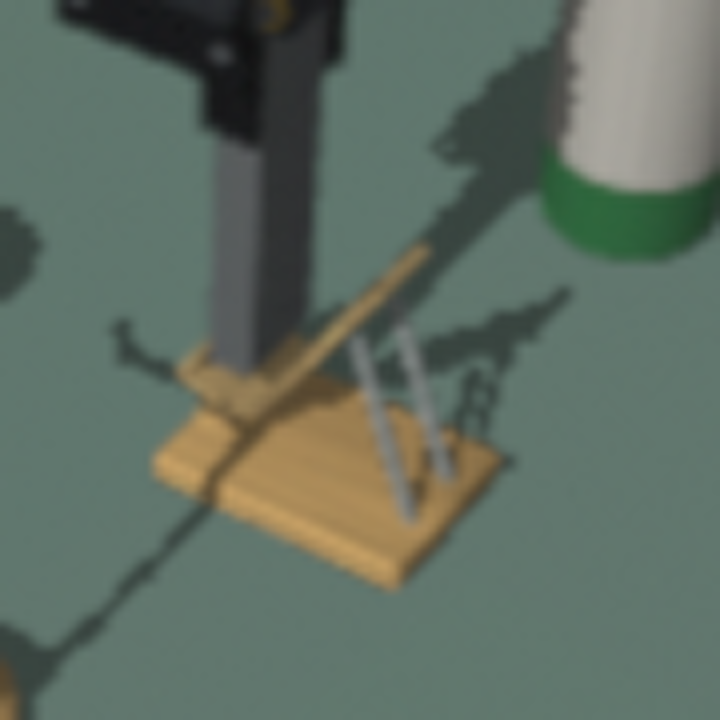

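servo_tool:
  offset:
    - [0, 0, 3]
    - [0, 0, 3]
    - [0, 0, 3]
    - [0, 0, 2]
    - [0, 0, 1]
  turn: [0, 0, 0, 0, 0]
  claw: 0.0
  grip_force: 6

```text
time: 9.48
tool_pos: [0.6001, -0.317, 0.1775]
eef_rot: [[0.989, 0.146, -0.018], [0.146, -0.989, -0.002], [-0.018, -0.001, -1.0]]
ft_force: [-0.6, 1.4, 7.8]
opening: 0.525
```

```bash
python3 - <<'E'
from h import *
to([.595,-.318,.2],8.5);footpred()
E
```

```text
t 9.48 pos [ 0.6001 -0.317   0.1775] toolx ang 8.42 open 0.525 F [-0.56  1.4   7.81] need [ -5.6   0.3 -22.5] turn -0.08
foot pred [ 0.5977 -0.3172  0.045 ] in seat frame mm [-8.9 -0.5  9. ] toolz [-0.018 -0.002 -1.   ]
```

servo_tool:
  offset:
    - [-5, 0, 0.3]
    - [-5, 0, 0.7]
    - [-5, 0, 1]
    - [-6, 0, 1.3]
    - [-5, 0, 1.3]
    - [-5, 0, 1.5]
    - [-5, 0, 1.7]
    - [0, 0, 0]
  turn: [0, 0, 0, 0, 0, 0, 0, 0]

```text
time: 10.15
tool_pos: [0.5612, -0.3228, 0.1702]
eef_rot: [[0.989, 0.146, -0.015], [0.146, -0.989, -0.003], [-0.016, 0.0, -1.0]]
ft_force: [0.6, 0.7, -0.8]
opening: 0.529
```

```bash
python3 - <<'E'
from h import *
to([.595,-.318,.2],8.5)
snap("g6"); zoom("g6","side",340,130,90,90,8)
E
```

```text
t 10.15 pos [ 0.5612 -0.3228  0.1702] toolx ang 8.41 open 0.529 F [ 0.58  0.67 -0.77] need [ 33.6   0.2 -30.3] turn -0.09
```

View pics/side_g6_z340_130.png

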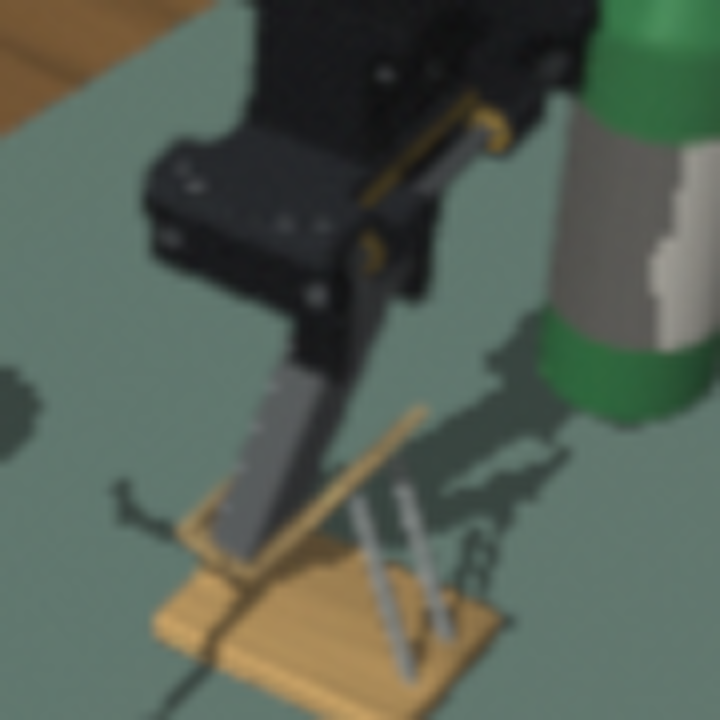

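The remote pivots cleanly, with its foot in the ledge at about (235,545) in the zoomed view. I'll continue the arc until it lies on the plate.

servo_tool:
  offset:
    - [-5, 0, 1.8]
    - [-5, 0, 2]
    - [-5, 0, 2.2]
    - [-5, 0, 2.5]
    - [-5, 0, 2.8]
    - [-5, 0, 3]
    - [-3, 0, 2]
    - [0, 0, 0]
  turn: [0, 0, 0, 0, 0, 0, 0, 0]

```text
time: 10.92
tool_pos: [0.526, -0.3279, 0.1528]
eef_rot: [[0.989, 0.147, -0.015], [0.147, -0.989, -0.003], [-0.015, 0.001, -1.0]]
ft_force: [0.9, -0.0, -1.1]
opening: 0.526
```

```bash
python3 - <<'E'
from h import *
to([.595,-.318,.2],8.5)
snap("g7"); zoom("g7","side",340,130,90,90,8)
E
```

```text
t 10.92 pos [ 0.526  -0.3279  0.1528] toolx ang 8.46 open 0.526 F [ 0.93 -0.03 -1.06] need [ 69.    0.4 -48.2] turn -0.04
```

View pics/side_g7_z340_130.png

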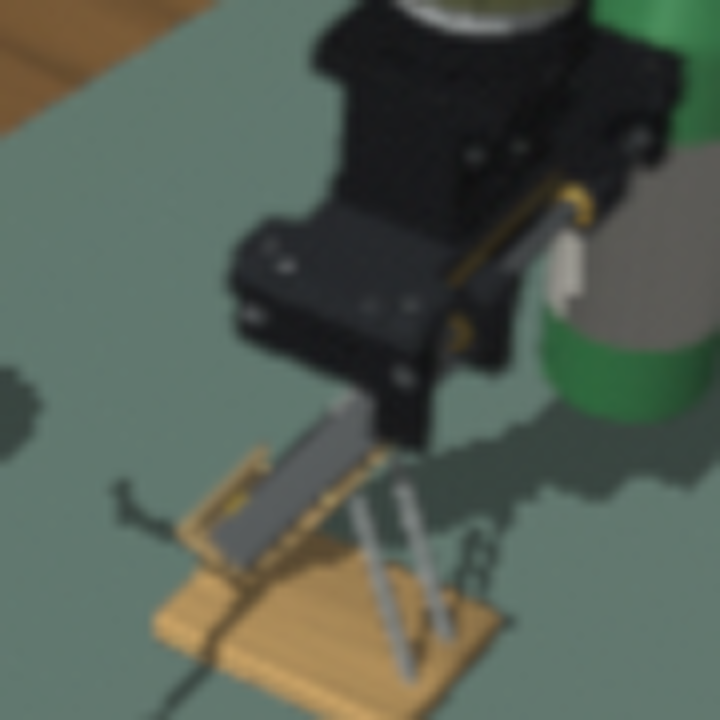

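servo_tool:
  offset:
    - [-1.5, 0, 0.8]
    - [-1.5, 0, 0.8]
    - [0, 0, 0]
  turn: [0, 0, 0]

```text
time: 11.27
tool_pos: [0.5245, -0.3278, 0.1519]
eef_rot: [[0.989, 0.148, -0.013], [0.148, -0.989, -0.003], [-0.013, 0.001, -1.0]]
ft_force: [-0.4, -0.6, -1.1]
opening: 0.524
```

```bash
python3 - <<'E'
from h import *
to([.595,-.318,.2],8.5)
snap("g8"); zoom("g8","side",355,165,50,45,15)
E
```

```text
t 11.27 pos [ 0.5245 -0.3278  0.1519] toolx ang 8.53 open 0.524 F [-0.45 -0.62 -1.11] need [ 70.6   0.8 -49. ] turn 0.03
```

View pics/side_g8_z355_165.png

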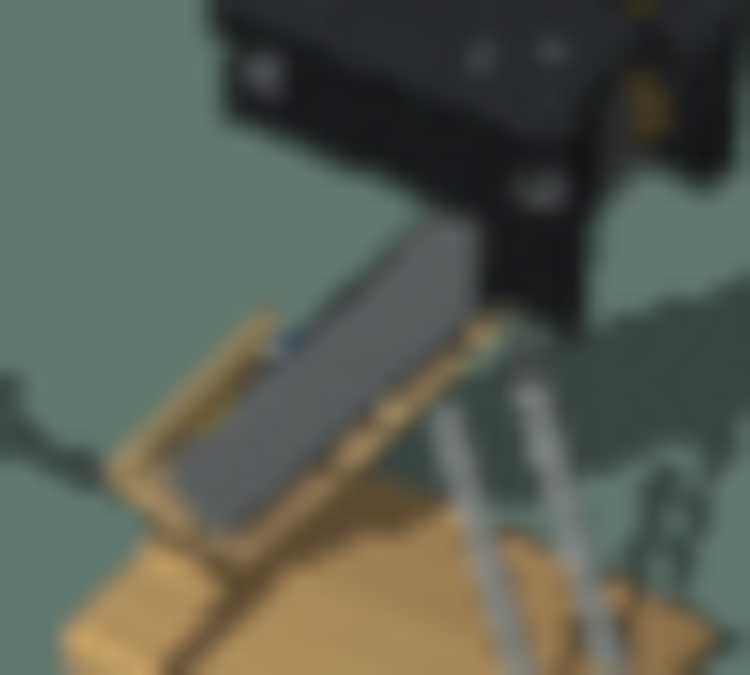

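servo_tool:
  offset:
    - [-2, 0, 1]
    - [-2, 0, 1]
    - [0, 0, 0]
  turn: [0, 0, 0]

```text
time: 11.62
tool_pos: [0.5217, -0.3282, 0.1507]
eef_rot: [[0.989, 0.149, -0.01], [0.149, -0.989, -0.003], [-0.01, 0.002, -1.0]]
ft_force: [1.5, -0.0, -0.7]
opening: 0.526
```

```bash
python3 - <<'E'
from h import *
to([.595,-.318,.2],8.5)
snap("g9"); zoom("g9","side",355,165,50,45,15); zoom("g9","top",330,160,110,80,7)
E
```

```text
t 11.62 pos [ 0.5217 -0.3282  0.1507] toolx ang 8.58 open 0.526 F [ 1.46 -0.05 -0.71] need [ 73.5   0.9 -50.1] turn 0.08
```

View pics/side_g9_z355_165.png

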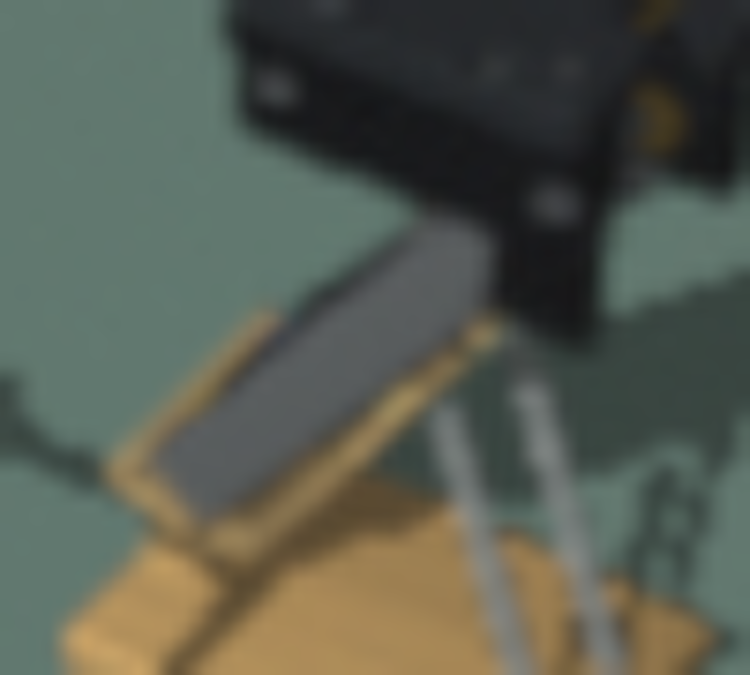

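View pics/top_g9_z330_160.png

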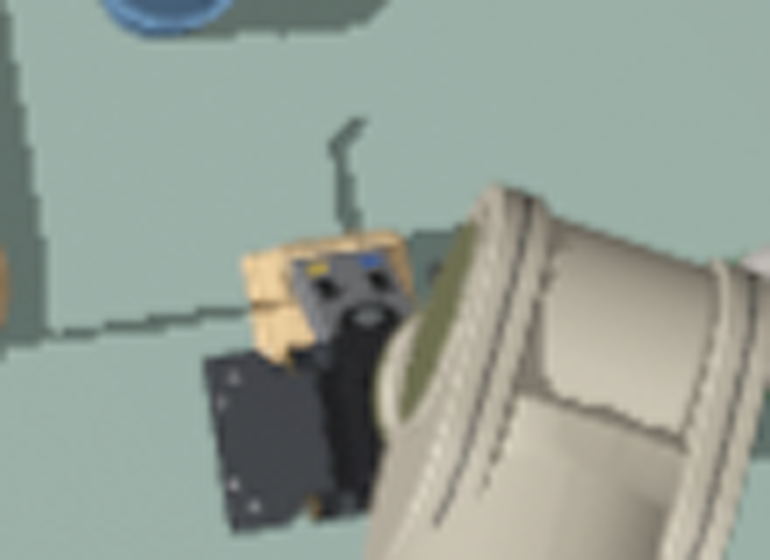

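```bash
cat > lean.py <<'E'
from fit import *
def lean(pts,box,seat=(.589,-.3195),yaw=188.5,y0=-23,fixy=None,L=None):
    # pts: dict of name->px in zoom: fb (front bottom), bb(back bottom), be (a point along back edge), fe (point along front edge)
    y=np.radians(yaw);R=np.array([[np.cos(y),-np.sin(y),0],[np.sin(y),np.cos(y),0],[0,0,1]])
    px={k:C([v],*box)[0] for k,v in pts.items()}
    def res(q):
        x,z,th=q[:3];yy=fixy if fixy is not None else 0
        u=np.array([np.sin(th),0,np.cos(th)]);n=np.array([np.cos(th),0,-np.sin(th)])
        f=np.array([x,yy,z])
        P={"fb":f-10*n+[0,y0,0],"bb":f+10*n+[0,y0,0],"be":f+10*n+q[3]*u+[0,y0,0],"fe":f-10*n+q[4]*u+[0,y0,0]}
        return np.concatenate([proj("side",R@P[k]/1000+[*seat,.036])-px[k] for k in px])
    s=least_squares(res,[-9,5,.5,90,100]);print("foot x,z",np.round(s.x[:2],1),"lean",np.round(np.degrees(s.x[2]),1),np.round(s.x[3:],0),"cost",round(s.cost,2))
if __name__=="__main__":
    b=(355,165,15)
    for yy in(0,2): 
        lean(dict(fb=(165,475),bb=(217,537),be=(475,307),fe=(425,215)),b,fixy=yy)
        lean(dict(fb=(152,460),bb=(205,522),be=(495,312),fe=(415,215)),b,fixy=yy)
E
python3 lean.py
```

```text
foot x,z [-8.2 10.2] lean 30.0 [102. 110.] cost 0.41
foot x,z [-11.3  12.6] lean 32.6 [105. 107.] cost 0.86
foot x,z [-9.3  8.1] lean 30.0 [102. 110.] cost 0.4
foot x,z [-12.4  10.5] lean 32.6 [105. 107.] cost 0.86
```

The last push tipped the remote past flush, to about 32.6° lean, and walked its foot out to the lip. I'll back off to 30°, then clamp firmly so the joint is rigid and translate it in against the plate.

servo_tool:
  offset:
    - [2.5, 0, -1.4]
    - [2.5, 0, -1.4]
    - [0, 0, 0]
  turn: [0, 0, 0]

```text
time: 11.97
tool_pos: [0.5252, -0.3277, 0.1525]
eef_rot: [[0.989, 0.148, -0.015], [0.148, -0.989, -0.003], [-0.015, 0.0, -1.0]]
ft_force: [-0.3, 0.0, -0.6]
opening: 0.526
```

servo_tool:
  offset:
    - [0, 0, 0]
    - [0, 0, 0]
  turn: [0, 0]
  claw: 0.0
  grip_force: 40

```text
time: 12.13
tool_pos: [0.5252, -0.3277, 0.1525]
eef_rot: [[0.989, 0.148, -0.015], [0.148, -0.989, -0.002], [-0.015, 0.0, -1.0]]
ft_force: [0.1, 0.0, 1.2]
opening: 0.526
```

```bash
python3 - <<'E'
from h import *
to([.595,-.318,.2],8.5)
snap("g10"); zoom("g10","side",355,165,50,45,15)
E
```

```text
t 12.13 pos [ 0.5252 -0.3277  0.1525] toolx ang 8.52 open 0.526 F [0.14 0.02 1.16] need [ 69.8   0.8 -48.6] turn 0.02
```

View pics/side_g10_z355_165.png

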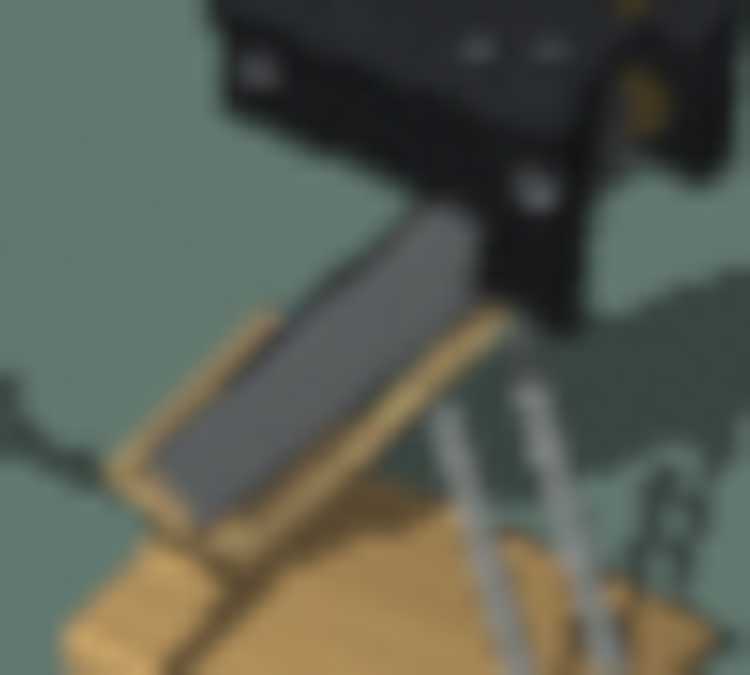

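servo_tool:
  offset:
    - [1.5, 0, -0.8]
    - [1, 0, -0.5]
    - [0, 0, 0]
  turn: [0, 0, 0]
  claw: 0.0
  grip_force: 6

```text
time: 12.48
tool_pos: [0.5271, -0.3274, 0.1535]
eef_rot: [[0.989, 0.148, -0.017], [0.148, -0.989, -0.002], [-0.017, -0.0, -1.0]]
ft_force: [-0.9, -0.8, 0.9]
opening: 0.531
```

servo_tool:
  offset:
    - [0, 0, 0]
    - [0, 0, 0]
    - [-1.5, 0, 0.5]
    - [-1.5, 0, 0.8]
    - [-1.5, 0, 1]
    - [0, 0, 0]
  turn: [0, 0, 0, 0, 0, 0]
  claw: 0.0
  grip_force: 40

```text
time: 12.98
tool_pos: [0.5237, -0.3276, 0.1517]
eef_rot: [[0.989, 0.149, -0.014], [0.149, -0.989, -0.002], [-0.014, 0.0, -1.0]]
ft_force: [-0.4, 0.0, -0.8]
opening: 0.524
```

```bash
python3 - <<'E'
from h import *
to([.595,-.318,.2],8.5)
snap("g11"); zoom("g11","side",355,165,50,45,15)
E
```

```text
t 12.98 pos [ 0.5237 -0.3276  0.1517] toolx ang 8.55 open 0.524 F [-0.39  0.   -0.82] need [ 71.3   1.1 -49.3] turn 0.05
```

View pics/side_g11_z355_165.png

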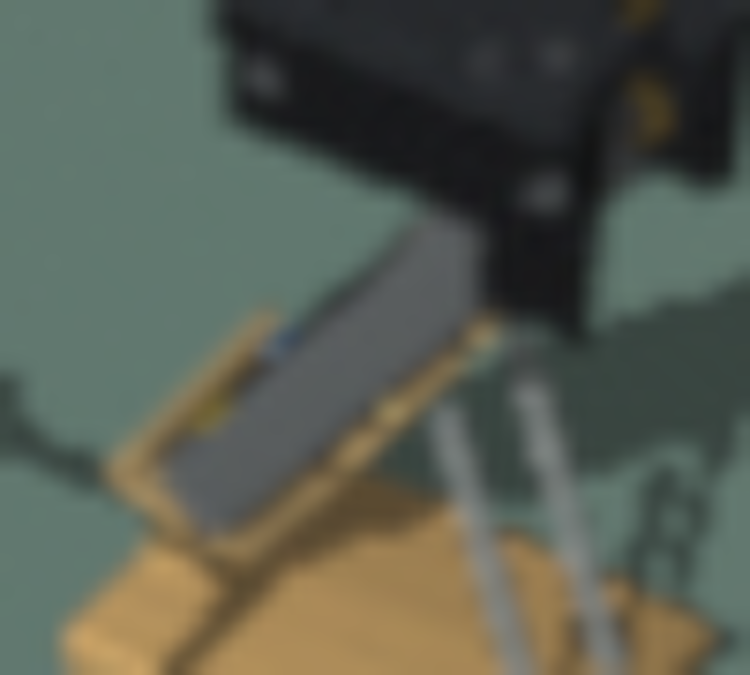

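servo_tool:
  offset:
    - [-1.2, 0, 0.8]
    - [-1, 0, 0.6]
    - [0, 0, 0]
  turn: [0, 0, 0]

```text
time: 13.33
tool_pos: [0.5234, -0.3277, 0.1516]
eef_rot: [[0.989, 0.15, -0.009], [0.15, -0.989, -0.003], [-0.01, 0.002, -1.0]]
ft_force: [1.3, -0.3, -1.2]
opening: 0.524
```

servo_tool:
  offset:
    - [0, 0, 0]
    - [0, 0, 0]
    - [0, 0, 0]
    - [0, 0, 0]
    - [0, 0, 0]
    - [0, 0, 0]
    - [0, 0, 0]
    - [0, 0, 0]
  turn: [0, 0, 0, 0, 0, 0, 0, 0]
  claw: 0.85
  grip_force: 12

```text
time: 14.0
tool_pos: [0.5202, -0.3285, 0.1496]
eef_rot: [[0.989, 0.148, -0.016], [0.148, -0.989, -0.002], [-0.016, 0.0, -1.0]]
ft_force: [0.4, -0.1, 0.4]
opening: 0.846
```

```bash
python3 - <<'E'
from h import *
to([.595,-.318,.2],8.5)
snap("g12"); zoom("g12","side",355,165,50,45,15); zoom("g12","top",330,160,110,80,7)
E
```

```text
t 14.0 pos [ 0.5202 -0.3285  0.1496] toolx ang 8.5 open 0.846 F [ 0.41 -0.14  0.4 ] need [ 74.7   0.7 -51.6] turn 0.0
```

View pics/side_g12_z355_165.png

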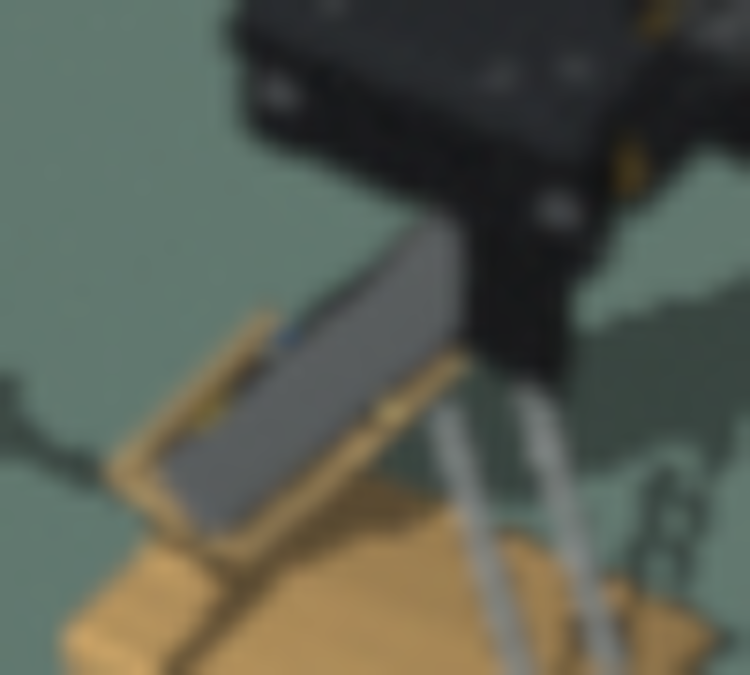

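View pics/top_g12_z330_160.png

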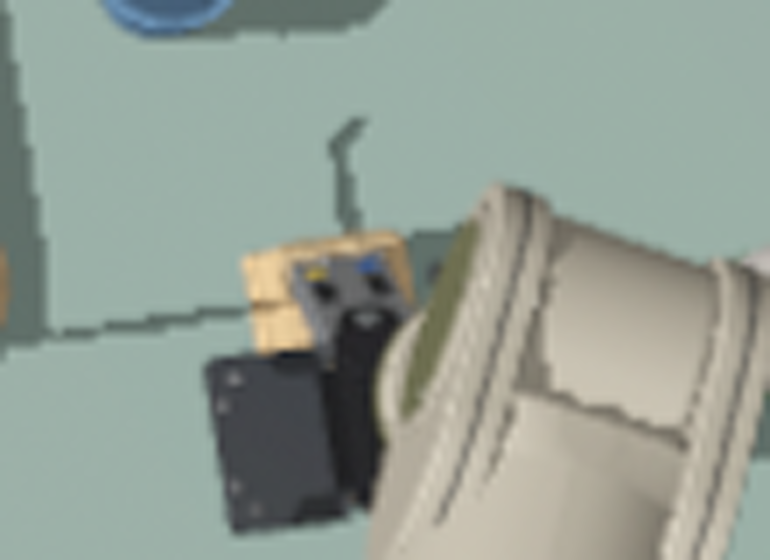

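servo_tool:
  offset:
    - [0, 0, -8]
    - [0, 0, -15]
    - [0, 0, -25]
    - [0, 0, -30]
    - [0, 0, -30]
    - [0, 0, -30]
    - [0, 0, -30]
    - [0, 0, -30]
    - [0, 0, -15]
    - [0, 0, 0]
  turn: [0, 0, 0, 0, 0, 0, 0, 0, 0, 0]

```text
time: 14.93
tool_pos: [0.5222, -0.3263, 0.3771]
eef_rot: [[0.989, 0.149, -0.016], [0.149, -0.989, -0.001], [-0.016, -0.002, -1.0]]
ft_force: [0.2, -0.3, 0.8]
opening: 0.851
```

```bash
python3 - <<'E'
from h import *
to([.526,.3097,.36],9)
snap("g13"); zoom("g13","side",345,155,65,60,11); zoom("g13","top",350,170,60,60,10)
E
```

```text
t 14.93 pos [ 0.5222 -0.3263  0.3771] toolx ang 8.58 open 0.851 F [ 0.23 -0.28  0.82] need [  99.  -628.3   16.5] turn -0.42
```

View pics/side_g13_z345_155.png

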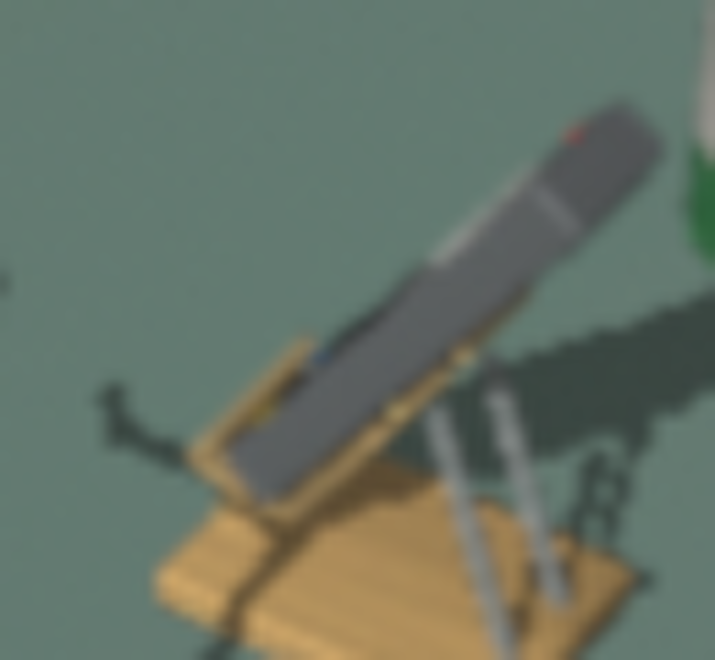

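View pics/top_g13_z350_170.png

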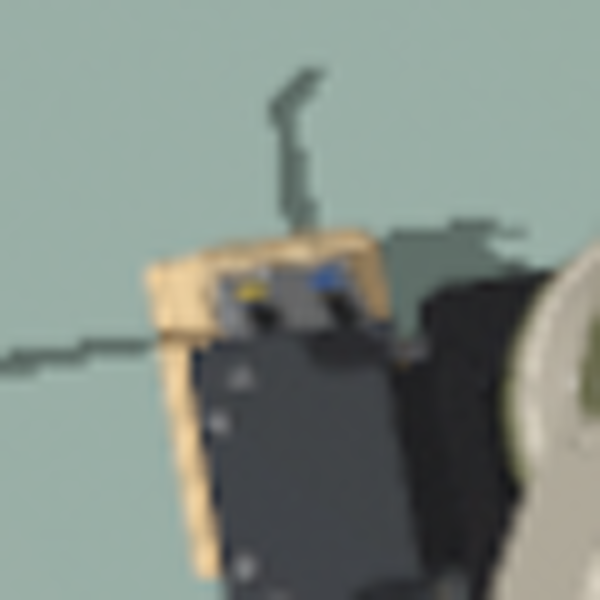

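The grey remote leans on the plate with its foot in the ledge. In the side zoom the foot is at (270,500) and the top at (640,130). Next is the dimmer.

servo_tool:
  offset:
    - [3, -15, 0]
    - [6, -36, 0]
    - [6, -36, 0]
    - [6, -36, 0]
    - [6, -36, 0]
    - [6, -36, 0]
    - [6, -36, 0]
    - [6, -36, 0]
    - [6, -36, 0]
    - [6, -36, 0]
    - [6, -36, 0]
    - [6, -36, 0]
  turn: [0, 0, 0, 0, 0, 0, 0, 0, 0, 0, 0, 0]
  claw: 0.85

```text
time: 16.03
tool_pos: [0.5195, 0.1057, 0.3548]
eef_rot: [[0.99, 0.135, -0.047], [0.136, -0.991, 0.002], [-0.047, -0.009, -0.999]]
ft_force: [0.2, -0.1, -0.7]
opening: 0.85
```

servo_tool:
  offset:
    - [6, -36, 0]
    - [6, -36, 0]
    - [6, -36, 0]
    - [6, -36, 0]
    - [5, -30, 0]
    - [3, -15, 0]
    - [0, 0, 0]
    - [0, 0, 0]
  turn: [0, 0, 0, 0, 0, 0, 0, 0]

```text
time: 16.7
tool_pos: [0.5111, 0.3181, 0.342]
eef_rot: [[0.986, 0.152, -0.066], [0.152, -0.988, -0.004], [-0.066, -0.006, -0.998]]
ft_force: [0.4, -0.2, -0.4]
opening: 0.849
```

```bash
python3 - <<'E'
from h import *
to([.526,.3097,.36],9)
snap("d1"); zoom("d1","side",170,190,100,100,7); zoom("d1","side",345,155,65,60,11); zoom("d1","top",350,170,60,60,10)
E
```

```text
t 16.7 pos [0.5111 0.3181 0.342 ] toolx ang 8.76 open 0.849 F [ 0.43 -0.21 -0.38] need [ 12.3  10.5 -18.9] turn -0.24
```

View pics/side_d1_z170_190.png

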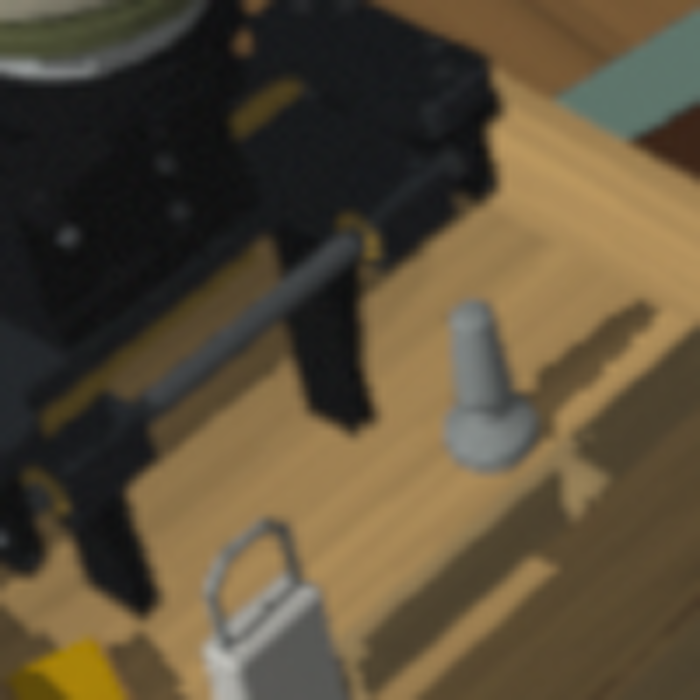

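View pics/top_d1_z350_170.png

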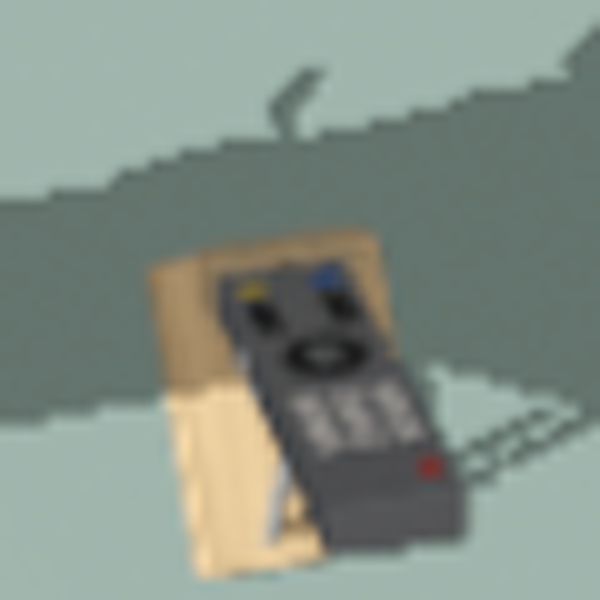

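View pics/side_d1_z345_155.png

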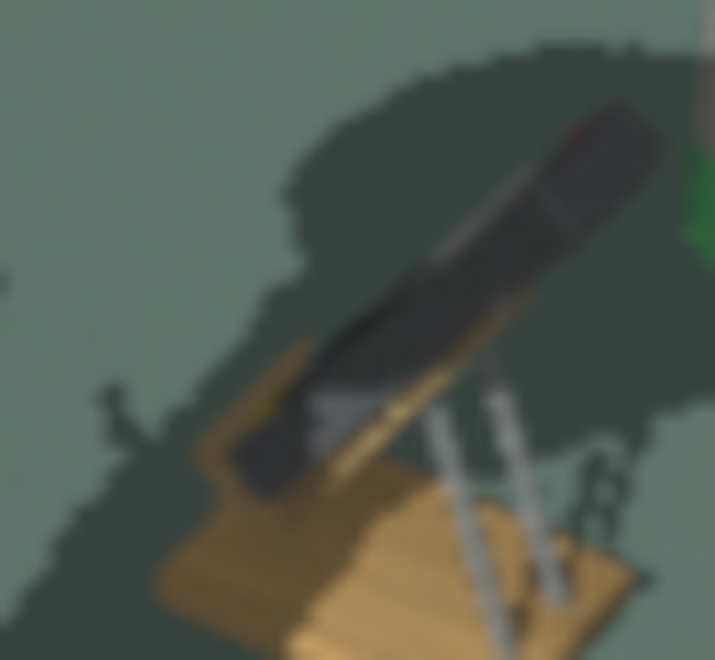

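Grey looks well centred in the top zoom: ledge 205–385, foot 220–355. The dimmer is untouched at zoom (265,640). Lining up over it.

servo_tool:
  offset:
    - [8, 6, 0]
    - [7, 5, 0]
    - [0, 0, 4]
    - [0, 0, 4]
    - [0, 0, 2]
    - [0, 0, 0]
  turn: [-0.2, 0, 0, 0, 0, 0]
  claw: 0.85

```text
time: 17.3
tool_pos: [0.5322, 0.3001, 0.3303]
eef_rot: [[0.988, 0.143, -0.063], [0.143, -0.99, -0.007], [-0.063, -0.002, -0.998]]
ft_force: [-0.6, -1.3, -0.9]
opening: 0.851
```

```bash
python3 - <<'E'
from h import *
to([.526,.3097,.243],9); print(np.round(ctrl.get_obs()["eef_rot"],3)[:,2])
snap("d2"); zoom("d2","side",170,210,80,90,8); zoom("d2","top",140,150,120,80,6)
E
```

```text
t 17.3 pos [0.5322 0.3001 0.3303] toolx ang 8.24 open 0.851 F [-0.61 -1.32 -0.95] need [  0.8 -10.2  87.4] turn -0.76
[-0.063 -0.007 -0.998]
```

View pics/side_d2_z170_210.png

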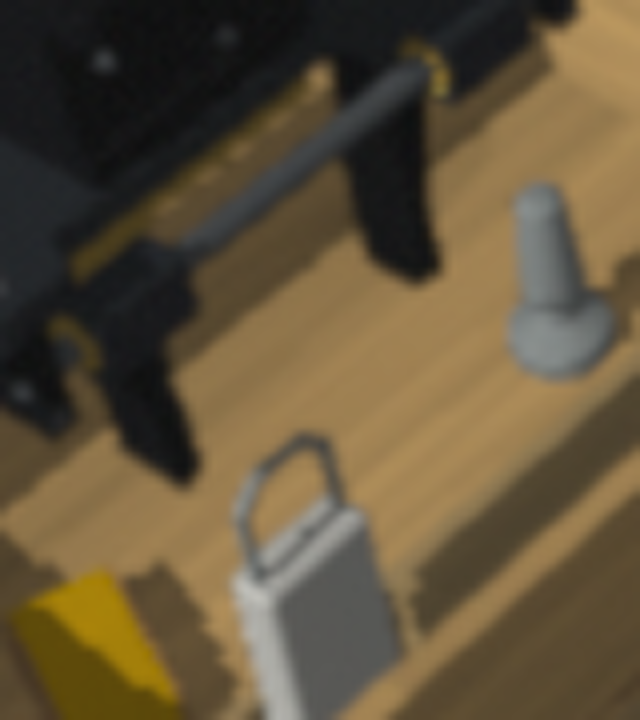

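View pics/top_d2_z140_150.png

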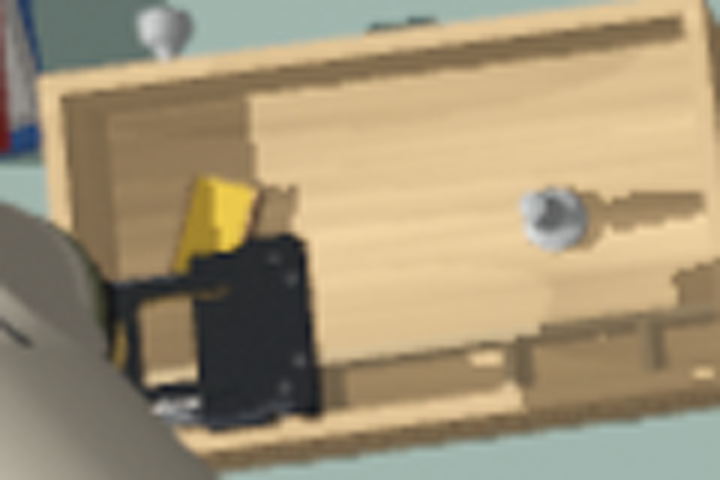

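servo_tool:
  offset:
    - [0.5, -5, 0]
    - [0.5, -5, 5]
    - [0, 0, 10]
    - [0, 0, 10]
    - [0, 0, 10]
    - [0, 0, 5]
    - [0, 0, 0]
  turn: [-0.4, -0.3, 0, 0, 0, 0, 0]

```text
time: 17.98
tool_pos: [0.5274, 0.3128, 0.2863]
eef_rot: [[0.985, 0.16, -0.063], [0.16, -0.987, -0.007], [-0.063, -0.004, -0.998]]
ft_force: [0.1, -0.2, 0.5]
opening: 0.852
```

```bash
python3 - <<'E'
from h import *
to([.526,.3097,.243],9); print(np.round(ctrl.get_obs()["eef_rot"],3)[:,2])
snap("d3"); zoom("d3","side",170,230,80,90,8)
E
```

```text
t 17.98 pos [0.5274 0.3128 0.2863] toolx ang 9.23 open 0.852 F [ 0.14 -0.17  0.5 ] need [ 0.9  3.  43.3] turn 0.23
[-0.063 -0.007 -0.998]
```

View pics/side_d3_z170_230.png

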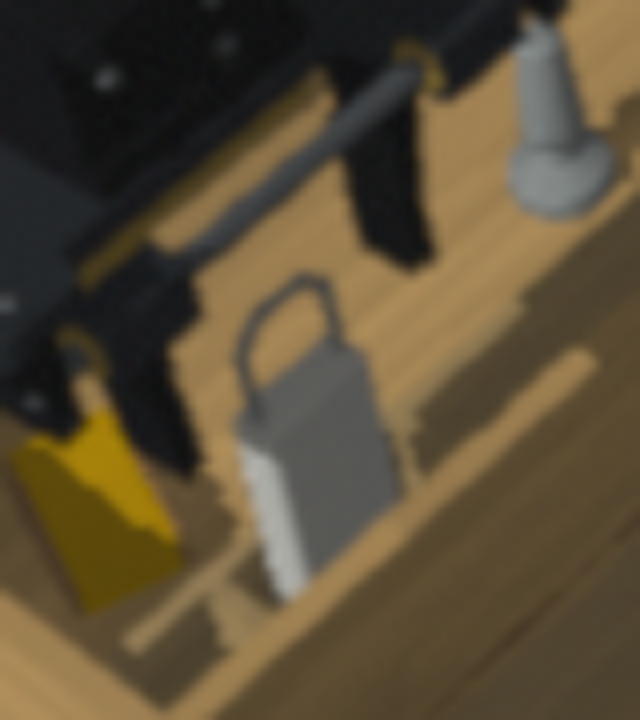

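```bash
python3 - <<'E'
from h import *
o=ctrl.get_obs();R=np.array(o["eef_rot"]);p=np.array(o["tool_pos"])
def z(p): 
    q=proj("side",p); return np.round(((q-[170,230])+.5)*8-.5,0)
for y in (-.052,-.037,.037,.052):
    for x in(-.0095,.0095): print(y,x,z(p+R@[x,y,.014]))
for n,P in dict(top=[.526,.3097,.255],loop=[.526,.3097,.289]).items(): print(n,z(P))
c,s=np.cos(np.radians(189)),np.sin(np.radians(189))
for x,y in((-8,-19),(-8,19),(8,19),(8,-19)): print(x,y,z([.526+(c*x-s*y)/1000,.3097+(s*x+c*y)/1000,.255]))
E
```

```text
-0.052 -0.0095 [156. 496.]
-0.052 0.0095 [105. 463.]
-0.037 -0.0095 [200. 457.]
-0.037 0.0095 [149. 425.]
0.037 -0.0095 [406. 274.]
0.037 0.0095 [355. 245.]
0.052 -0.0095 [445. 239.]
0.052 0.0095 [394. 210.]
top [302. 389.]
loop [281. 305.]
-8 -19 [228. 421.]
-8 19 [332. 329.]
8 19 [375. 357.]
8 -19 [271. 450.]
```

servo_tool:
  offset:
    - [1, 3, 5]
    - [0, 0, 9]
    - [0, 0, 9]
    - [0, 0, 9]
    - [0, 0, 6]
    - [0, 0, 3]
    - [0, 0, 0]
  turn: [0.2, 0, 0, 0, 0, 0, 0]

```text
time: 18.67
tool_pos: [0.5271, 0.3091, 0.2428]
eef_rot: [[0.986, 0.155, -0.061], [0.155, -0.988, -0.005], [-0.061, -0.004, -0.998]]
ft_force: [-0.3, -0.1, 0.6]
opening: 0.853
```

```bash
python3 - <<'E'
from h import *
to([.526,.3097,.243],9); print(np.round(ctrl.get_obs()["eef_rot"],3)[:,2])
snap("d4"); zoom("d4","side",170,230,80,90,8)
E
```

```text
t 18.67 pos [0.5271 0.3091 0.2428] toolx ang 8.92 open 0.853 F [-0.31 -0.12  0.56] need [-1.  -0.8 -0.2] turn -0.08
[-0.061 -0.005 -0.998]
```

View pics/side_d4_z170_230.png

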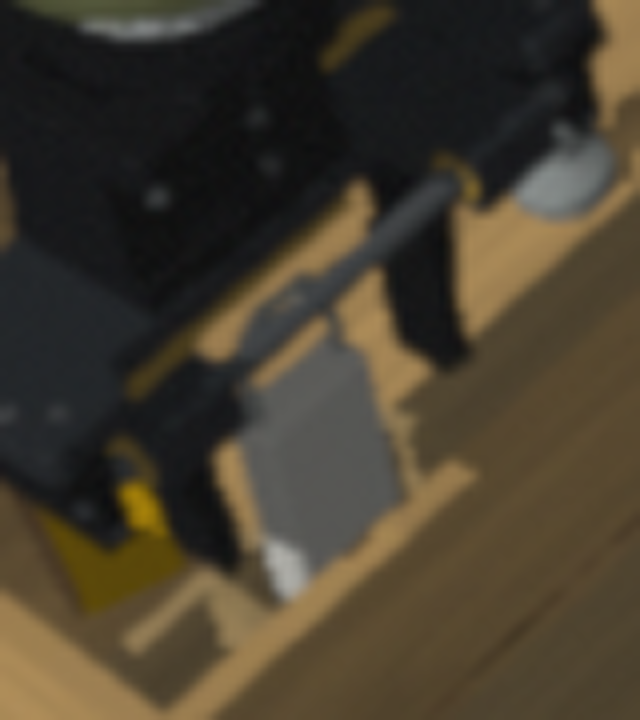

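servo_tool:
  offset:
    - [-0.5, -0.5, 0]
    - [0, 0, 0]
    - [0, 0, 0]
    - [0, 0, 0]
    - [0, 0, 0]
    - [0, 0, 0]
    - [0, 0, 0]
    - [0, 0, 0]
  turn: [0, 0, 0, 0, 0, 0, 0, 0]
  claw: 0.0
  grip_force: 12

```text
time: 19.43
tool_pos: [0.5273, 0.3106, 0.2457]
eef_rot: [[0.986, 0.155, -0.058], [0.155, -0.988, -0.003], [-0.057, -0.006, -0.998]]
ft_force: [-0.2, 0.0, -0.8]
opening: 0.431
```

servo_tool:
  offset:
    - [0, 0, -10]
    - [0, 0, -20]
    - [0, 0, -25]
    - [0, 0, -25]
    - [0, 0, -25]
    - [0, 0, -15]
    - [0, 0, 0]
  turn: [0, 0, 0, 0, 0, 0, 0]

```text
time: 20.02
tool_pos: [0.5336, 0.3099, 0.3732]
eef_rot: [[0.986, 0.155, -0.06], [0.155, -0.988, -0.004], [-0.06, -0.005, -0.998]]
ft_force: [-0.0, 0.7, -0.3]
opening: 0.436
```

```bash
python3 - <<'E'
from h import *
to([.526,.3097,.35],9); print(np.round(ctrl.get_obs()["eef_rot"],3)[:,2])
snap("d5"); zoom("d5","side",170,180,80,90,8)
E
```

```text
t 20.02 pos [0.5336 0.3099 0.3732] toolx ang 8.94 open 0.436 F [-0.03  0.72 -0.28] need [-6.2 -0.9 23.6] turn -0.06
[-0.06  -0.004 -0.998]
```

View pics/side_d5_z170_180.png

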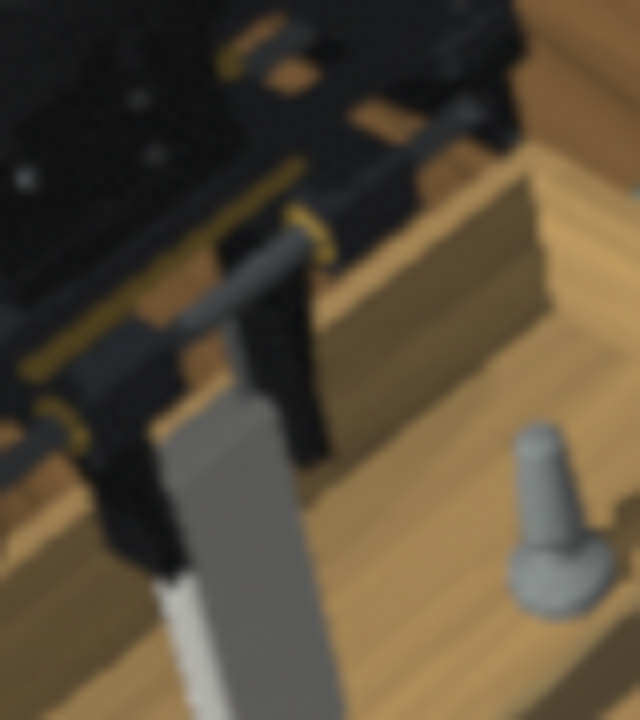

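servo_tool:
  offset:
    - [4, 15, 0]
    - [7, 30, 0]
    - [7, 35, 0]
    - [7, 35, 0]
    - [7, 35, 0]
    - [7, 35, 0]
    - [7, 35, 0]
    - [7, 35, 0]
    - [7, 35, 0]
    - [7, 35, 0]
    - [7, 35, 0]
    - [7, 30, 0]
  turn: [0, 0, 0, 0, 0, 0, 0, 0, 0, 0, 0, 0]

```text
time: 21.12
tool_pos: [0.6728, -0.072, 0.3429]
eef_rot: [[0.981, 0.174, -0.087], [0.174, -0.985, -0.011], [-0.088, -0.004, -0.996]]
ft_force: [0.8, 0.2, -0.7]
opening: 0.435
```

servo_tool:
  offset:
    - [3, 15, 0]
    - [1, 5, 0]
    - [0, 0, 0]
    - [0, 0, 0]
  turn: [0, 0, 0, 0]

```text
time: 21.45
tool_pos: [0.68, -0.1009, 0.3339]
eef_rot: [[0.982, 0.164, -0.098], [0.164, -0.986, -0.012], [-0.099, -0.004, -0.995]]
ft_force: [0.8, 0.3, -0.2]
opening: 0.437
```

```bash
python3 - <<'E'
from h import *
to([.679,-.095,.25],9); print(np.round(ctrl.get_obs()["eef_rot"],3)[:,2])
print("hookseat top",atz("top",(315.9,189.8),.1935)); print("case",atz("top",(301.9,147.5),.0),"cup",atz("top",(351.4,154.3),0))
snap("d6"); zoom("d6","side",270,120,110,110,7)
E
```

```text
t 21.45 pos [ 0.68   -0.1009  0.3339] toolx ang 9.47 open 0.437 F [ 0.79  0.27 -0.23] need [ 8.3 -5.7 83.5] turn 0.47
[-0.098 -0.012 -0.995]
hookseat top [ 0.60960265 -0.10398144  0.1935    ]
case [ 0.78252094 -0.05565438  0.        ] cup [ 0.75865838 -0.23090806  0.        ]
```

View pics/side_d6_z270_120.png

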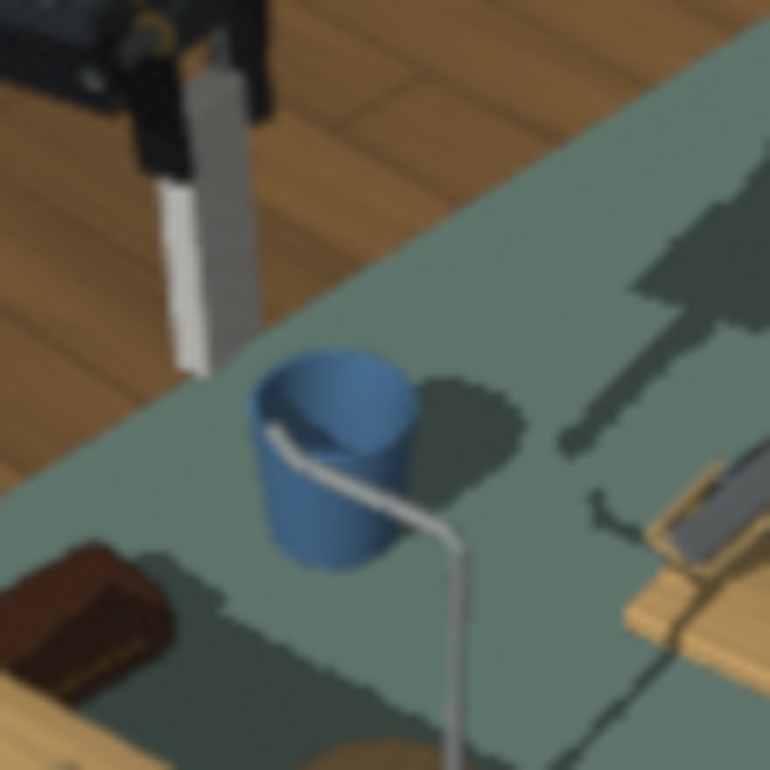

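servo_tool:
  offset:
    - [1, -3, 6]
    - [2, -2, 15]
    - [2, 0, 18]
    - [2, 0, 18]
    - [2, 0, 18]
    - [1, 0, 15]
    - [1, 0, 8]
    - [0, 0, 0]
  turn: [0.4, 0, 0, 0, 0, 0, 0, 0]

```text
time: 22.22
tool_pos: [0.6789, -0.0791, 0.234]
eef_rot: [[0.981, 0.172, -0.091], [0.172, -0.985, -0.011], [-0.092, -0.005, -0.996]]
ft_force: [-0.1, 0.8, -0.2]
opening: 0.434
```

```bash
python3 - <<'E'
from h import *
to([.681,-.095,.172],9); print(np.round(ctrl.get_obs()["eef_rot"],3)[:,2])
snap("d7"); zoom("d7","side",270,120,100,100,7); zoom("d7","top",290,140,80,80,8)
E
```

```text
t 22.22 pos [ 0.6789 -0.0791  0.234 ] toolx ang 9.94 open 0.434 F [-0.07  0.77 -0.21] need [ 5.  16.3 61.8] turn 0.94
[-0.091 -0.011 -0.996]
```

View pics/side_d7_z270_120.png

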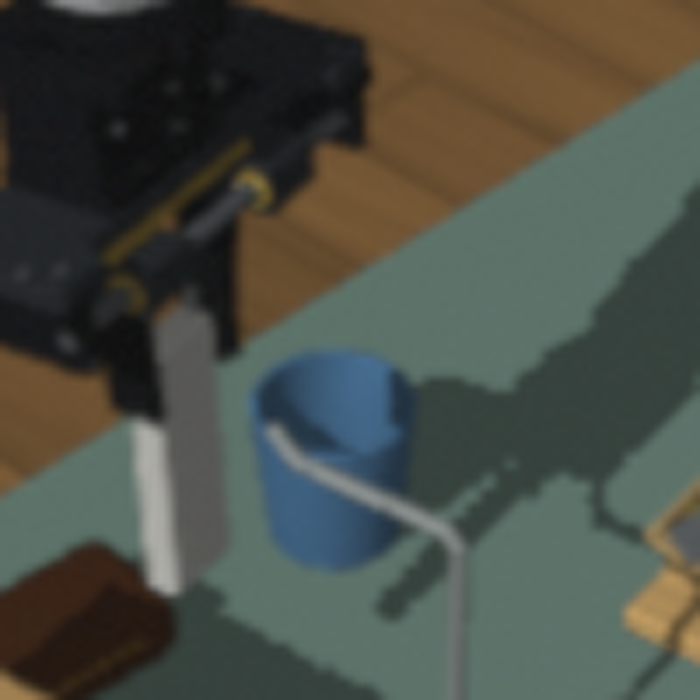

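View pics/top_d7_z290_140.png

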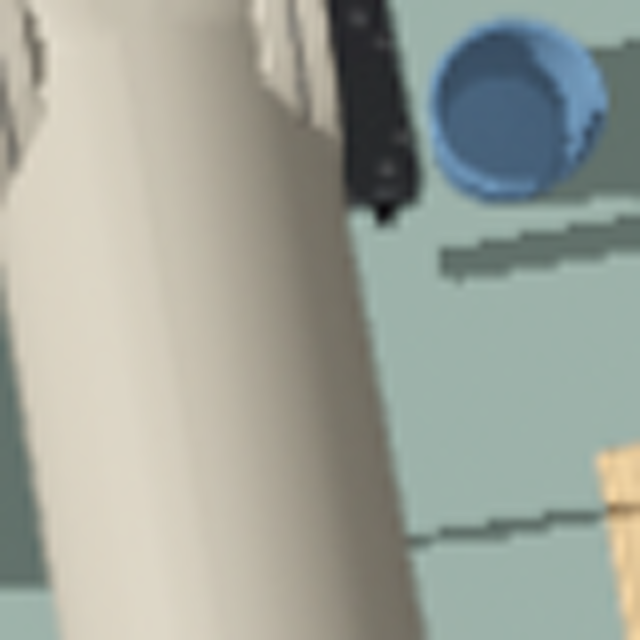

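servo_tool:
  offset:
    - [1, 6, 0]
    - [1, 6, 4]
    - [1, 4, 8]
    - [1, 0, 10]
    - [1, 0, 12]
    - [1, 0, 12]
    - [0, 0, 9]
    - [0, 0, 5]
    - [0, 0, 0]
    - [0, 0, 0]
  turn: [0.5, 0.4, 0, 0, 0, 0, 0, 0, 0, 0]

```text
time: 23.15
tool_pos: [0.6841, -0.0968, 0.1714]
eef_rot: [[0.984, 0.154, -0.086], [0.153, -0.988, -0.011], [-0.087, -0.002, -0.996]]
ft_force: [0.3, 0.3, -0.3]
opening: 0.434
```

```bash
python3 - <<'E'
from h import *
to([.681,-.095,.172],9); print(np.round(ctrl.get_obs()["eef_rot"],3)[:,2])
snap("d8"); zoom("d8","side",280,150,70,75,9)
E
```

```text
t 23.15 pos [ 0.6841 -0.0968  0.1714] toolx ang 8.84 open 0.434 F [ 0.29  0.27 -0.34] need [-2.9 -2.2 -0.3] turn -0.16
[-0.086 -0.011 -0.996]
```

View pics/side_d8_z280_150.png

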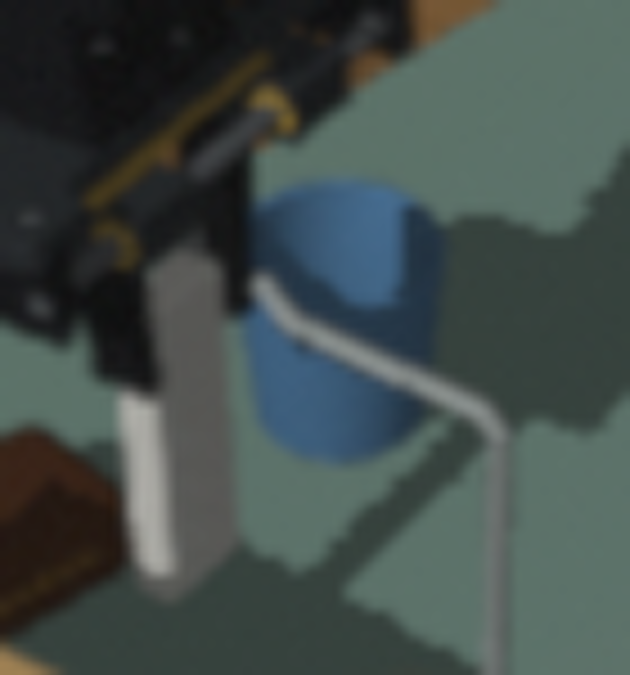

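```bash
cat > dim.py <<'E'
from fit import *
H=np.array([.6116,-.1058]);Y=np.radians(189.0);RH=np.array([[np.cos(Y),-np.sin(Y)],[np.sin(Y),np.cos(Y)]])
def foot(pts,box,z):
    P=[(-8,-19,z),(8,-19,z),(8,19,z)]
    q=fit("foot",[],list(zip(P,C(pts,*box))),[.68,-.1,np.radians(189)])
    print("foot in stand frame",np.round(RH.T@(q[:2]-H)*1000,1))
def pred():
    o=ctrl.get_obs();R=np.array(o["eef_rot"]);p=np.array(o["tool_pos"])
    print("tcp in stand mm",np.round(RH.T@(p[:2]-H)*1000,1),"loop z ~",round(p[2]+.0413,4),"toolz",np.round(R[:,2],3), "F",np.round(o["ft_force"],1))
E
python3 - <<'E'
from dim import *
pred()
foot([(133,575),(168,600),(237,549)],(280,150,9),60.4)
b=(280,150,9)
def z(p): return np.round((proj("side",p)-[280,150]+.5)*9-.5)
for n,P in dict(tip=(-34,0,200),bend=(-22,0,190),corner=(52,0,190)).items():
    w=RH@np.array(P[:2])/1000+H; print(n,z([*w,P[2]/1000]))
E
```

```text
tcp in stand mm [-73.3   2.5] loop z ~ 0.2134 toolz [-0.085 -0.011 -0.996] F [-0.5 -0.7 -0.4]
foot [ 0.685  -0.1011] yaw 182.94
[[-0.4, 0.5], [-0.3, 0.2], [0.9, -0.9]]
foot in stand frame [-73.3   6.9]
tip [262. 290.]
bend [294. 330.]
corner [497. 426.]
```

servo_tool:
  offset:
    - [-3, -1.5, 0.3]
    - [-5, -1, 0.4]
    - [-6, 0, 0.5]
    - [-6, 0, 0.5]
    - [-5, 0, 0.4]
    - [-3, 0, 0.2]
    - [0, 0, 0]
  turn: [-0.1, 0, 0, 0, 0, 0, 0]

```text
time: 23.83
tool_pos: [0.6539, -0.0985, 0.1749]
eef_rot: [[0.984, 0.156, -0.081], [0.155, -0.988, -0.012], [-0.082, -0.001, -0.997]]
ft_force: [0.0, 0.1, -0.1]
opening: 0.434
```

```bash
python3 - <<'E'
from dim import *
pred(); to([.68,-.1,.172],9)
snap("d9"); zoom("d9","side",280,150,70,75,9)
E
```

```text
tcp in stand mm [-42.9  -0.6] loop z ~ 0.2162 toolz [-0.081 -0.012 -0.997] F [ 0.   0.1 -0.1]
t 23.83 pos [ 0.6539 -0.0985  0.1749] toolx ang 8.96 open 0.434 F [ 0.01  0.11 -0.08] need [25.7  5.6  0.8] turn -0.04
```

View pics/side_d9_z280_150.png

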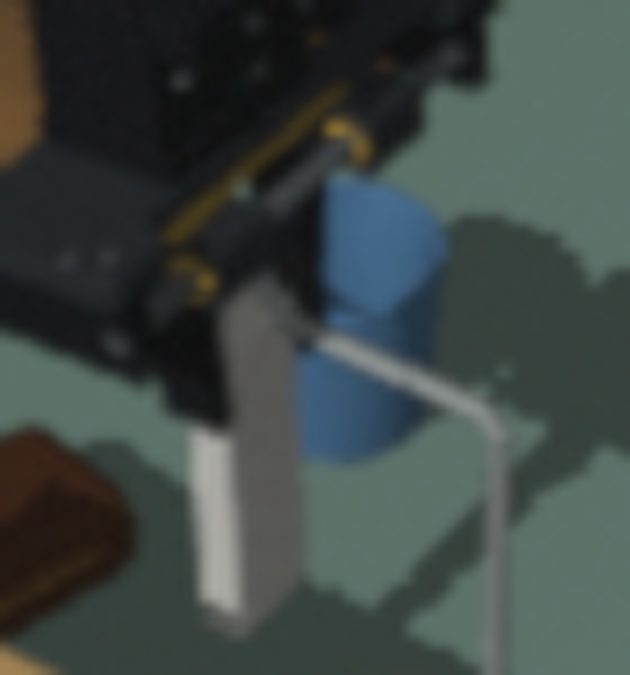

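servo_tool:
  offset:
    - [0, 0.5, 2.5]
    - [0, 0, 1.5]
    - [-4, 0, 0.9]
    - [-5, 0, 1.1]
    - [-5, 0, 1.1]
    - [-5, 0, 1]
    - [-3, 0, 0.5]
    - [0, 0, 0]
  turn: [0, 0, 0, 0, 0, 0, 0, 0]

```text
time: 24.6
tool_pos: [0.6299, -0.1024, 0.1665]
eef_rot: [[0.984, 0.156, -0.082], [0.156, -0.988, -0.011], [-0.083, -0.002, -0.997]]
ft_force: [0.5, -0.4, -0.9]
opening: 0.434
```

```bash
python3 - <<'E'
from dim import *
pred(); to([.68,-.1,.172],9)
snap("d10"); zoom("d10","side",280,150,70,75,9)
E
```

```text
tcp in stand mm [-18.7  -0.5] loop z ~ 0.2078 toolz [-0.082 -0.011 -0.997] F [ 0.5 -0.4 -0.9]
t 24.6 pos [ 0.6299 -0.1024  0.1665] toolx ang 8.98 open 0.434 F [ 0.55 -0.42 -0.89] need [49.2  5.4 -9.6] turn -0.02
```

View pics/side_d10_z280_150.png

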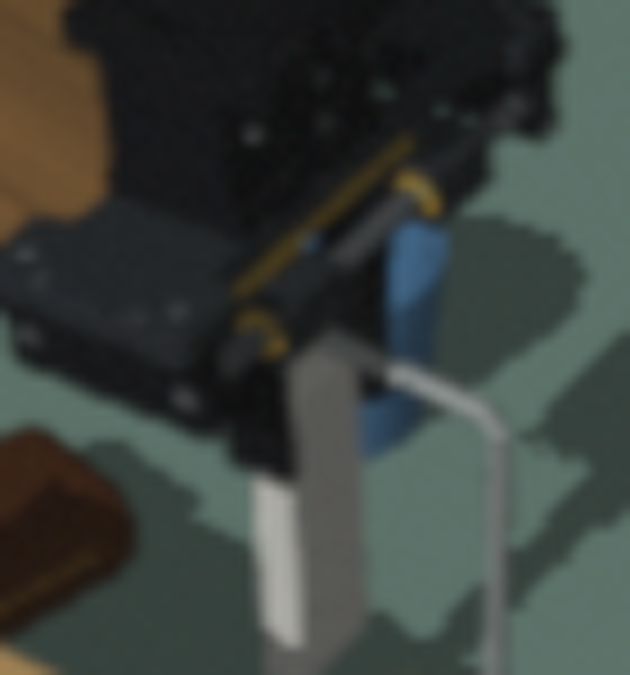

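servo_tool:
  offset:
    - [-4, 0, 0.3]
    - [-5, 0, 0.4]
    - [-5, 0, 0.4]
    - [-5, 0, 0.4]
    - [-3, 0, 0.2]
    - [0, 0, 0]
  turn: [0, 0, 0, 0, 0, 0]

```text
time: 25.2
tool_pos: [0.6067, -0.1057, 0.1669]
eef_rot: [[0.984, 0.156, -0.081], [0.156, -0.988, -0.011], [-0.082, -0.002, -0.997]]
ft_force: [-0.4, -0.4, -0.3]
opening: 0.436
```

```bash
python3 - <<'E'
from dim import *
pred()
snap("d11"); zoom("d11","side",280,150,70,75,9)
E
```

```text
tcp in stand mm [ 4.8 -0.8] loop z ~ 0.2082 toolz [-0.081 -0.011 -0.997] F [-0.4 -0.4 -0.3]
```

View pics/side_d11_z280_150.png

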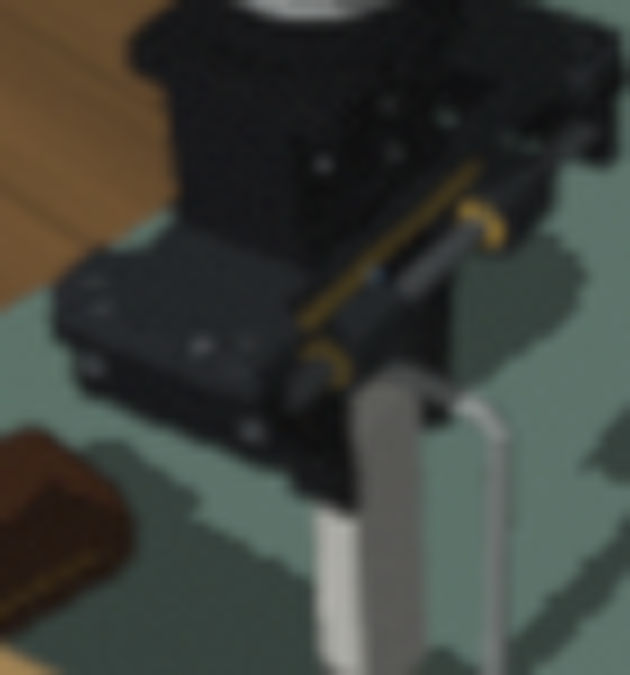

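servo_tool:
  offset:
    - [0.2, 0, 2]
    - [0.3, 0, 3]
    - [0.3, 0, 3]
    - [0.2, 0, 2]
    - [0, 0, 1]
    - [0, 0, 0]
  turn: [0, 0, 0, 0, 0, 0]

```text
time: 25.8
tool_pos: [0.6078, -0.1052, 0.1542]
eef_rot: [[0.984, 0.157, -0.081], [0.157, -0.988, -0.01], [-0.081, -0.003, -0.997]]
ft_force: [-0.3, 0.5, 0.0]
opening: 0.434
```

servo_tool:
  offset:
    - [0.1, 0, 1.5]
    - [0.1, 0, 1]
    - [0, 0, 0]
  turn: [0, 0, 0]

```text
time: 26.05
tool_pos: [0.6081, -0.1051, 0.1517]
eef_rot: [[0.984, 0.157, -0.08], [0.157, -0.988, -0.01], [-0.081, -0.002, -0.997]]
ft_force: [-0.6, 0.3, 1.1]
opening: 0.436
```

```bash
python3 - <<'E'
from dim import *
pred()
E
```

```text
tcp in stand mm [ 3.3 -1.2] loop z ~ 0.193 toolz [-0.08  -0.01  -0.997] F [-0.6  0.3  1.1]
```

servo_tool:
  offset:
    - [0, 0, 1]
    - [0, 0, 1]
    - [0, 0, 0]
  turn: [0, 0, 0]

```text
time: 26.3
tool_pos: [0.6088, -0.105, 0.1516]
eef_rot: [[0.985, 0.157, -0.078], [0.157, -0.988, -0.011], [-0.079, -0.002, -0.997]]
ft_force: [0.1, 0.3, 1.0]
opening: 0.436
```

servo_tool:
  offset:
    - [0, 0, 2]
    - [0, 0, 2]
  turn: [0, 0]

```text
time: 26.47
tool_pos: [0.6101, -0.1047, 0.1505]
eef_rot: [[0.985, 0.157, -0.073], [0.157, -0.988, -0.011], [-0.074, -0.0, -0.997]]
ft_force: [-1.8, -0.1, 13.5]
opening: 0.438
```

```bash
python3 - <<'E'
from dim import *
pred()
snap("d12"); zoom("d12","side",280,150,70,75,9)
E
```

```text
tcp in stand mm [ 1.3 -1.4] loop z ~ 0.1918 toolz [-0.073 -0.011 -0.997] F [-1.8 -0.1 13.5]
```

View pics/side_d12_z280_150.png

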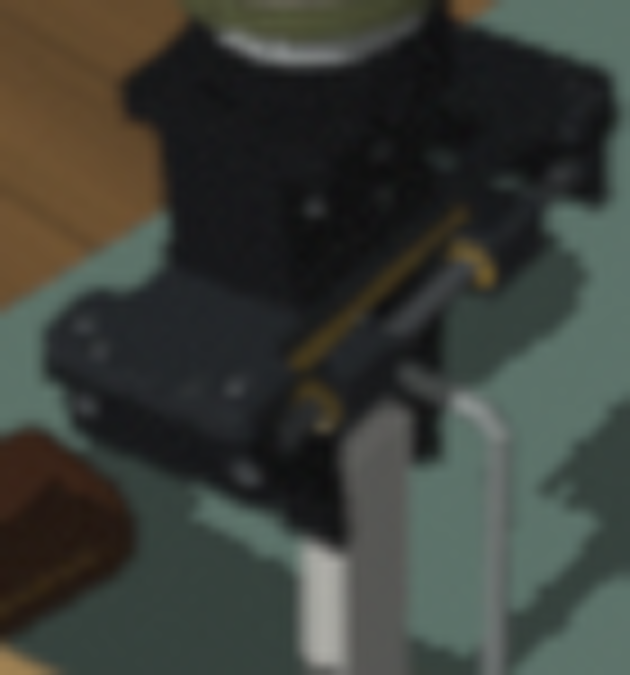

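servo_tool:
  offset:
    - [0, 0, -0.5]
    - [0, 0, 0]
  turn: [0, 0]

```text
time: 26.73
tool_pos: [0.6107, -0.1045, 0.1517]
eef_rot: [[0.985, 0.157, -0.072], [0.157, -0.988, -0.012], [-0.073, 0.0, -0.997]]
ft_force: [0.8, -0.8, -1.0]
opening: 0.434
```

servo_tool:
  offset:
    - [0, 0, 0]
    - [0, 0, 0]
    - [0, 0, 0]
    - [0, 0, 0]
    - [0, 0, 0]
    - [0, 0, 0]
    - [0, 0, 0]
    - [0, 0, 0]
  turn: [0, 0, 0, 0, 0, 0, 0, 0]
  claw: 0.75

```text
time: 27.4
tool_pos: [0.6099, -0.1047, 0.15]
eef_rot: [[0.985, 0.157, -0.074], [0.157, -0.988, -0.011], [-0.075, -0.001, -0.997]]
ft_force: [-1.3, 0.3, -0.4]
opening: 0.747
```

```bash
python3 - <<'E'
from dim import *
pred()
snap("d13"); zoom("d13","side",280,150,70,75,9)
E
```

```text
tcp in stand mm [ 1.5 -1.3] loop z ~ 0.1913 toolz [-0.074 -0.011 -0.997] F [-1.3  0.3 -0.4]
```

View pics/side_d13_z280_150.png

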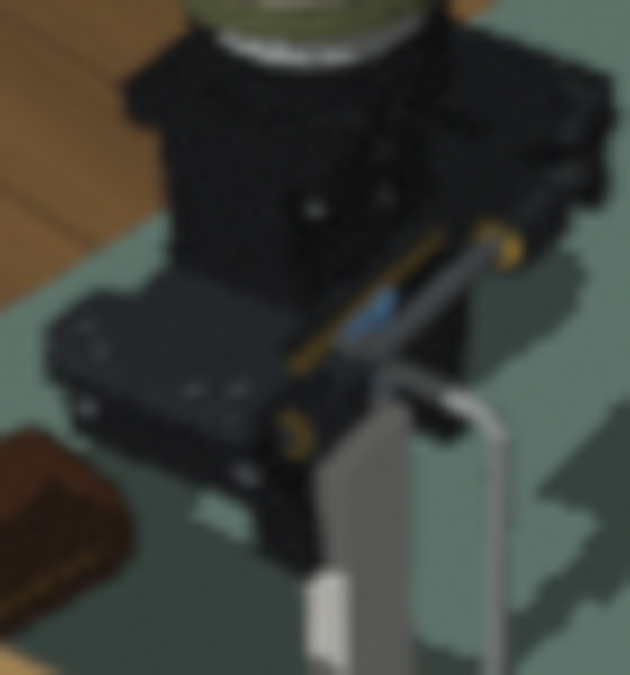

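The dimmer hangs on the hook with the fingers open. I'll retreat slowly straight up.

servo_tool:
  offset:
    - [0, 0, -4]
    - [0, 0, -8]
    - [0, 0, -12]
    - [0, 0, -18]
    - [0, 0, -25]
    - [0, 0, -30]
    - [0, 0, -30]
    - [0, 0, -30]
    - [0, 0, -20]
    - [0, 0, 0]
  turn: [0, 0, 0, 0, 0, 0, 0, 0, 0, 0]

```text
time: 28.33
tool_pos: [0.6224, -0.1019, 0.3434]
eef_rot: [[0.985, 0.158, -0.071], [0.158, -0.987, -0.01], [-0.072, -0.002, -0.997]]
ft_force: [0.6, 0.1, 0.7]
opening: 0.748
```

```bash
python3 - <<'E'
from dim import *
pred()
snap("e1"); zoom("e1","side",270,140,140,120,5); zoom("e1","top",270,130,140,100,5)
E
```

```text
tcp in stand mm [-11.3  -2.2] loop z ~ 0.3847 toolz [-0.071 -0.01  -0.997] F [0.6 0.1 0.7]
```

View pics/side_e1_z270_140.png

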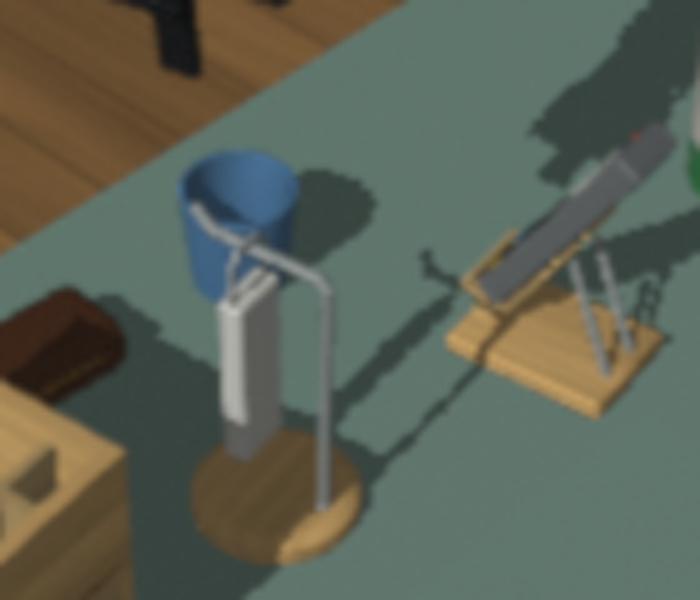

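View pics/top_e1_z270_130.png

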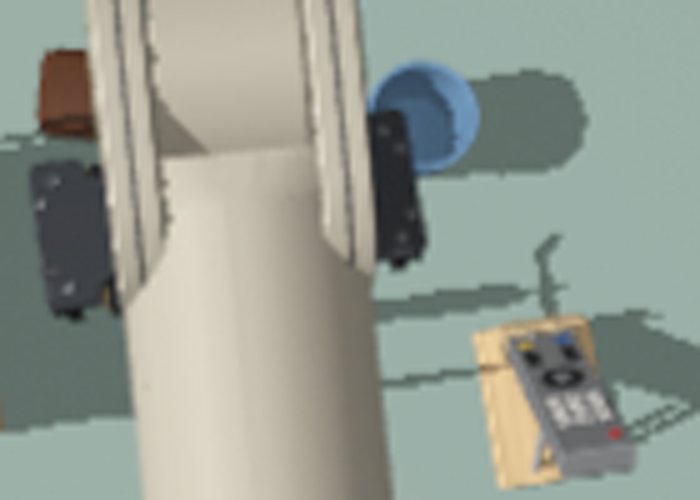

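servo_tool:
  offset:
    - [0, 0, -20]
    - [0, 0, -20]
    - [0, 0, 0]
    - [0, 0, 0]
    - [0, 0, 0]
    - [0, 0, 0]
    - [0, 0, 0]
    - [0, 0, 0]
    - [0, 0, 0]
    - [0, 0, 0]
    - [0, 0, 0]
    - [0, 0, 0]
  turn: [0, 0, 0, 0, 0, 0, 0, 0, 0, 0, 0, 0]

```text
time: 29.43
tool_pos: [0.6216, -0.1026, 0.3711]
eef_rot: [[0.983, 0.159, -0.09], [0.158, -0.987, -0.009], [-0.09, -0.005, -0.996]]
ft_force: [-0.4, 0.4, -0.2]
opening: 0.746
```

```bash
python3 - <<'E'
from dim import *
from lean import lean
snap("e2"); zoom("e2","side",295,170,60,70,9)
a=cv2.imread("pics/side_e1.png").astype(int);b=cv2.imread("pics/side_e2.png").astype(int)
print("max change hook/rest region",np.abs(a-b)[175:240,300:345].max(),np.abs(a-b)[160:215,360:405].max())
for l in ("dimmer_loop","dimmer_remote","grey_remote"):
    print(l,[(np.round(x["point"],1).tolist(),round(x["conf"],2)) for x in ctrl.pinpoint("side",l)[:2]],[(np.round(x["point"],1).tolist(),round(x["conf"],2)) for x in ctrl.pinpoint("top",l)[:2]])
for x in (-10,0,10,20): print(x,proj("side",[*(RH@[x/1000,0]+H),.1935]))
# lean, whole edge from g13 zoom
lean(dict(fb=(228,440),bb=(268,503),be=(662,150),fe=(622,100)),(345,155,11),fixy=0)
E
```

```text
max change hook/rest region 3 50
dimmer_loop [([320.8, 189.1], 0.83), ([318.0, 236.2], 0.18)] [([179.2, 188.7], 0.61), ([378.8, 205.7], 0.22)]
dimmer_remote [([319.8, 227.4], 0.9), ([321.9, 239.6], 0.6)] []
grey_remote [([368.7, 195.8], 0.76)] [([376.6, 201.3], 0.71)]
-10 [315.82667518 186.96825886]
0 [318.82713777 188.37881721]
10 [321.84750118 189.79873121]
20 [324.88796408 191.22809425]
foot x,z [-9.  13.3] lean 31.4 [199. 202.] cost 1.03
```

View pics/side_e2_z295_170.png

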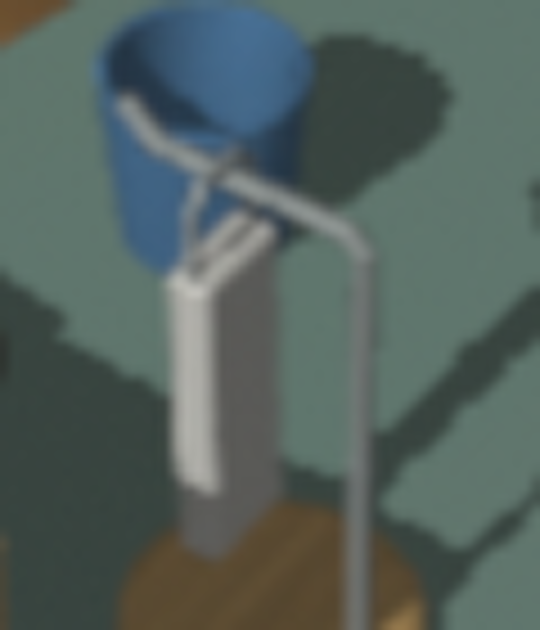

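The dimmer hangs still and plumb: the hook region is unchanged between frames, and the loop at (320.8,189.1) corresponds to about x = +6 mm on the arm. The lean fit for grey is inconsistent, because its fitted edge length came out as 199 mm against 165. I'll check with a wireframe overlay.

```bash
python3 - <<'E'
from h import *
def draw(cam,n,box,f,seat,yaw,d=10,lean=30,yo=0,out="ov"):
    im=cv2.imread(f"pics/{cam}_{n}.png");x0,y0,w,h=box
    z=cv2.resize(im[y0:y0+h,x0:x0+w],None,fx=f,fy=f,interpolation=cv2.INTER_CUBIC)
    y=np.radians(yaw);R=np.array([[np.cos(y),-np.sin(y),0],[np.sin(y),np.cos(y),0],[0,0,1]])
    def P(p): 
        q=proj(cam,R@np.array(p)/1000+np.array([*seat,.036])); return tuple(int(v) for v in ((q-[x0,y0]+.5)*f-.5))
    u=np.array([.5,0,.866]);o=np.array([-.866,0,.5])
    L=lambda a,b,c: cv2.line(z,P(a),P(b),c,1)
    Y=lambda v:np.array([0,v,0])
    G=(0,255,0)
    for s in(-27,27): L(Y(s),26*o+Y(s),G);L(26*o+Y(s),26*o+7*u+Y(s),G)
    for b in(0*o,26*o,26*o+7*u): L(b+Y(-27),b+Y(27),G)
    for s in(-17,17): L(Y(s),95*u+Y(s),G)
    L(95*u+Y(-17),95*u+Y(17),G)
    t=np.radians(lean);v=np.array([np.sin(t),0,np.cos(t)]);nn=np.array([-np.cos(t),0,np.sin(t)])
    f0=d*o+Y(yo)
    c=[f0+sx*10*nn+Y(sy*23)+l*v for l in(0,165) for sx in(-1,1) for sy in(-1,1)]
    for i in range(8):
        for j in range(i):
            if bin(i^j).count("1")==1: L(c[i],c[j],(0,0,255))
    cv2.imwrite(f"pics/{out}.png",z)
draw("side","g13",(345,155,65,60),11,(.589,-.319),188.5,out="ov1")
draw("top","d1",(350,170,60,60),10,(.589,-.319),188.5,out="ov2")
E
```

```text
(no output)
```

View pics/ov1.png

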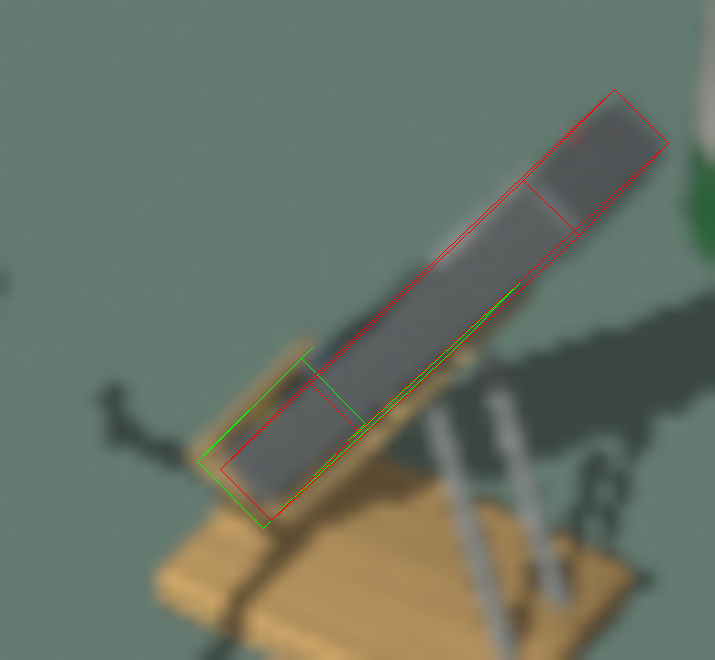

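View pics/ov2.png

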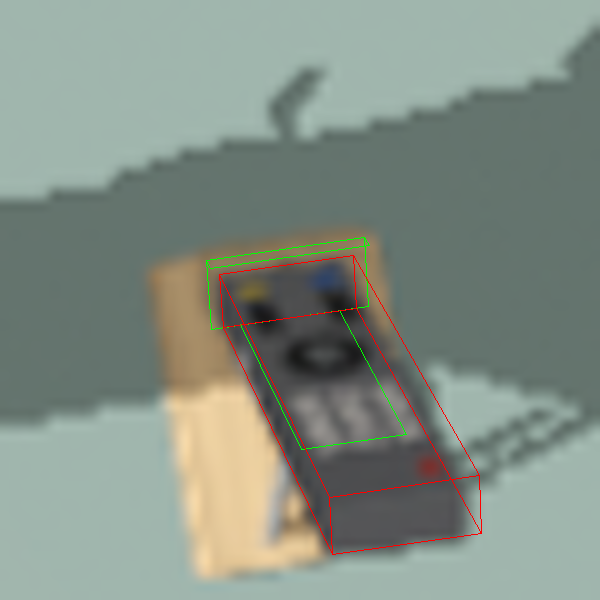

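Both remotes match the ideal model: the foot, top end and edges of grey are within about 1–1.5 px of the red wireframe in both views. Handing in.

```bash
python3 - <<'E'
from h import *
print(round(float(ctrl.get_obs()["time"]),2)); print(ctrl.finish_job())
snap("fin")
E
```

```text
29.83
the job is handed in; nothing more can be done
None
the job is handed in; nothing more can be done
```

Both remotes are in place and the job was handed in at about 29.8 s of the 72 s allowed. It reported no verdict.

- **Grey remote:** I gripped it by its sides, stood its foot in the ledge and pivoted it back in the fingers. One push went too far and walked the foot out to the lip, so I backed off, clamped it rigid and slid it in before letting go. A wireframe of the ideal pose (foot in the ledge, 30° lean) matches both camera views to about 1–1.5 px, and it looks centred, with the buttons outward.
- **Dimmer remote:** I threaded its loop over the tip and lowered it until the wrist force rose at the expected height, with the loop at about 193 mm. After release it hangs plumb about 6 mm along the hook arm, with no visible movement between two pictures. The gripper was about 18 cm above the hook and touching nothing.

**Checks that disagreed:**
- **Lean fit:** a hand-picked edge fit for grey gave 31.4° and a foot height of 13.3 mm, just over the 13 mm limit. It also gave an edge about 199 mm long against the real 165 mm, so I trusted the overlay.
- **Dimmer in the top view:** the top-camera detector found nothing reliable for the dimmer on the hook, because the arm hid it.
- **Motion at the rest:** the pictures around the rest changed between those two frames. I put that down to the gripper's moving shadow but did not check it separately.

Nothing else appeared to have moved.

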